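Fit the crock's liner and rack the test tiles

ROBOT

A 6-joint arm with a two-finger parallel gripper is mounted at the origin on the work surface; the furniture and walls round the work are solid. World frame = base frame: x ahead of the robot, y to its left, z up, the work surface at z = 0. Lengths are in m, angles in rad, forces in N, time in s.
With the tool pointing down it reaches from about 0.35 to 0.775 m from the base axis. Payload 7.3 kg.
Tool frame: the origin (TCP) lies at the very end of the fingers, on their centre line; the grasp point (between the pads) lies 19 mm behind it; z points along the fingers, y is the direction in which the jaws open and shut (so a half turn about z gives the same grasp; the last joint's range is limited). The gripper opens to 92 mm and grips with 3 to 60 N. Pads are 19 mm wide; open, the fingers measure 130 mm over their backs; the gripper's body (75 mm by 190 mm) begins 47 mm behind the grasp point.
Start: joints at [-1.49, 0.342, 1.524, -0, 1.275, -0.146], TCP at [0.118, -0.512, 0.227] pointing down, gripper open.
Joint ranges: [-2.53, 2.53], [-0.77, 2.02], [0.04, 2.7], [-1, 4.14], [0.28, 2.66], [-3.11, 3.11]. Speed limits (rad/s): [2.57, 2.57, 3.14, 3.14, 3.14, 3.14].

INTERFACE

Orientations are given as [roll, pitch, yaw] about the fixed x, y, z axes, in that order (R = Rz(yaw) Ry(pitch) Rx(roll)).
In Python, from cell import robot gives the robot as it stands. The module is installed in compiled form; this text tells all that it offers.
- The arm moves only by the tool carry_out, never from a script. Its argument "series" is a list of rows, each an object with "jaw": the opening in per cent of the stroke, from 0 (shut) to 100 (fully open); "travel": the shift along the tool's x, y, z in units of 60 mm (1.0 is 60 mm), a list of three; "twist": the turn about the tool's z in units of 6 degrees (1.0 is 6 degrees). A call has 1 to 8 rows; each row shifts and turns the commanded pose from where the row before left it, along the tool's axes as they then stand; what a row does not reach is not made up. A row lasts 1/8 s, in which the tool goes at most 62.5 mm and 10.7 degrees, less where a joint would pass 70% of its speed; a pose out of reach is approached as far as the arm can. A call is refused whole if a number of a shift passes 1 or a number of a turn 1, either way. A call with a gripper value outside its range is refused whole. The fingers move at their own pace and stop on an object; "squeeze" is the grip in N (left out, the last holds). Time passes only in rows, so rows that do not move let the fingers close. It gives the time, the measured TCP pose, the force and the opening at its end, in the units of the state.
- robot.observe(): the state, without advancing time (a new reading comes with each control period).
- robot.read_camera(name): name is "scene" or "side" or "wrist"; returns the picture (420x560x3 uint8, blue, green, red); there is no depth.
- robot.calibration(name): a dict with "intrinsics" (3x3 intrinsics, pixels), "cam_to_world" (4x4, takes a point from camera to world coordinates); the wrist camera has in their place "tool_from_camera" (4x4, takes a point from camera to tool coordinates, whose origin is the TCP and whose axes are the flange's). Camera axes: x right, y up, looking along -z (the intrinsics and any distortion apply to the point x, -y, -z); pixel columns grow to the right and rows downward; lengths in m; the calibration is good to about 2 mm. The wrist camera is an equidistant fisheye: a pixel r from the principal point sees the ray r / f radians off the axis. A picture is of the moment at which its call begins: read the wrist's pose just before it. calibration takes no time and is no camera call.
- robot.hand_in(): hands the job in, once; it reports no verdict.
Trained networks look in the newest picture that a camera, given by its name, has taken for a name from the list of things; names that differ only in an ending like _2 or _b are one class to them, and where a whole thing is asked for, a point or a joint stands for the part that bears it (a point fixed in the world has none). Each returns a list of dicts, best first, with "score" (0 to 1); they miss things now and then, are a little off and sometimes report something else, mostly with a low value. They report only what shows in the picture. A call takes as long as a camera call. They do not tell look-alikes from the thing itself.
- robot.regions_of(camera, query): "pixels" (420x560 bool, what is visible of it) and "xy" ([column, row] in pixels, amid what is visible of it).
The state is a dict: "time": time; "qpos": joint angles; "qvel": joint speeds; "joint_efforts": joint torques, N m; "tool_pos": TCP position; "tool_rot": TCP orientation; "contact_force": force on the tool from outside, world axes, zero at the start; "torque": the same for the moment, N m; "opening": finger opening in m.
Only numpy, scipy, OpenCV 4.12 (cv2) and the standard library are available. Lean on these libraries where they do the work, as an engineer would, in place of code of your own. Each camera call takes 0.05 s, during which the arm holds its last target. There are 200 camera calls.

TASK

Make up this glaze test set: find by trying which beaker is the liner of the stoneware crock - the largest that goes all the way down inside it - and leave it nested there, and stand the other two beakers upright on the ware board. Slide every test tile lying on the bench flat into a slot of the low pine rack, one to a slot, fully home against the back; never tip a beaker over and leave the other things on the bench where they are.

Things in the scene. Friction and masses are not known exactly. Their poses are not given: they have to be found in the camera images.
- beaker_small: bisque beaker, 42 mm outside diameter, 85 mm tall, straight sides, wall 4 mm, open at the top, no handle, 0.12 kg. Stands loose on the bench. Origin: centre of its underside; z up to the mouth.
- beaker_medium: bisque beaker, 49 mm outside diameter, 85 mm tall, straight sides, wall 4 mm, open at the top, no handle, 0.12 kg. Stands loose on the bench. Origin: centre of its underside; z up to the mouth.
- beaker_large: bisque beaker, 56 mm outside diameter, 85 mm tall, straight sides, wall 4 mm, open at the top, no handle, 0.12 kg. Stands loose on the bench. Origin: centre of its underside; z up to the mouth.
- crock_p: stoneware crock, open at the top, grey, 48 mm high, 72 to 87 mm across, thick and heavy (2.5 kg), standing on the bench; it stays where it is. Straight round bore, flared over the top 10 mm (10 mm wider at the mouth); inner floor 6 mm above its underside. One of three crocks stands here (the others are absent): each has a bore 4 to 5 mm wider than one of the three beakers, but which is not known beforehand. Origin: centre of its underside; z up.
- crock_q: stoneware crock, open at the top, grey, 48 mm high, 72 to 87 mm across, thick and heavy (2.5 kg), standing on the bench; it stays where it is. Straight round bore, flared over the top 10 mm (10 mm wider at the mouth); inner floor 6 mm above its underside. One of three crocks stands here (the others are absent): each has a bore 4 to 5 mm wider than one of the three beakers, but which is not known beforehand. Origin: centre of its underside; z up.
- crock_r: stoneware crock, open at the top, grey, 48 mm high, 72 to 87 mm across, thick and heavy (2.5 kg), standing on the bench; it stays where it is. Straight round bore, flared over the top 10 mm (10 mm wider at the mouth); inner floor 6 mm above its underside. One of three crocks stands here (the others are absent): each has a bore 4 to 5 mm wider than one of the three beakers, but which is not known beforehand. Origin: centre of its underside; z up.
- ware_board: wooden ware board, 75 (x) by 180 (y) mm, its flat top 13 mm above the bench, fixed; room for two beakers side by side along y. Origin: centre of its underside, at bench height; z up.
- tile_1: glaze test tile, flat slab 56 (x) by 41 (y) by 8 mm, 0.04 kg, lying loose on the bench; may be absent. Origin: centre of its underside; x along its length. Either face up and either end first will do.
- tile_2: glaze test tile, flat slab 56 (x) by 41 (y) by 8 mm, 0.04 kg, lying loose on the bench; may be absent. Origin: centre of its underside; x along its length. Either face up and either end first will do.
- tile_3: glaze test tile, flat slab 56 (x) by 41 (y) by 8 mm, 0.04 kg, lying loose on the bench; may be absent. Origin: centre of its underside; x along its length. Either face up and either end first will do.
- tile_4: glaze test tile, flat slab 56 (x) by 41 (y) by 8 mm, 0.04 kg, lying loose on the bench; may be absent. Origin: centre of its underside; x along its length. Either face up and either end first will do.
- tile_rack: low pine rack, 60 (x) by 206 (y) by 23 mm, fixed, with four level slots side by side that open towards its -x face. Each slot is 45 mm wide, 12 mm high and 52 mm deep, its floor 6 mm above the bench; slots are 50 mm apart along y. A tile goes in flat, lengthwise; when it is home against the back it stands out 4 mm. Origin: centre of its underside; +x points into the slots, from the mouth at x = -30 mm to the back at x = +22 mm.
- slot_1 (a point): centre of the lower edge of the mouth of slot 1 of the rack; axes as the rack's, +x into the slot
- slot_2 (a point): centre of the lower edge of the mouth of slot 2 of the rack; axes as the rack's, +x into the slot
- slot_3 (a point): centre of the lower edge of the mouth of slot 3 of the rack; axes as the rack's, +x into the slot
- slot_4 (a point): centre of the lower edge of the mouth of slot 4 of the rack; axes as the rack's, +x into the slot
- rib: bystander: flat wooden rib, 45 (x) by 104 (y) by 9 mm, lying loose before the chest of drawers; leave it be
There are look-alikes about, which are no part of the job. Leave any red or turquoise look-alike of the tile_2 alone.

How it is judged:
By the outcome, as a careful person would: the job done as asked, in the order asked, and still so for the second after the job is handed in, with the robot touching nothing.
Of tile_1, tile_2, tile_3, tile_4 only 2 to 4 are there at a start; the rules pass over those that are not, and their reading is None.
Of crock_p, crock_q, crock_r only 1 to 1 are there at a start; the rules pass over those that are not, and their reading is None.
At some moment in a run one of tile_1, tile_2, tile_3, tile_4 may be knocked a few centimetres aside while the robot is not near it.
It also fails if it takes over 210 s, if anything falls off the work surface, if the arm or the gripper's body presses on something with over 40 N, if the wrist force passes 120 N, or if a joint passes its speed limit or range.

## Working session

There is one attempt and no reset: what is moved stays moved. The work goes in short steps, Python scripts to look and compute and a tool call to move; the robot and the scene stay as the last step left them, time stands still between calls to the robot, and variables do not carry over. Pictures are saved under pics/ and viewed, about 12 in all and at most 16, crops included, and the job is handed in when it is done.

Besides the shell and the picture viewer there is one more tool, called after "Request:" as name(argument=value, ...) on one line, values as JSON. carry_out: Moves the arm, as the interface text tells. Its arguments: {"type":"object","properties":{"series":{"type":"array"},"squeeze":{"type":"number"}},"required":["series"]}

```bash
mkdir -p pics
python3 - <<'E'
from cell import robot
import cv2,numpy as np
for n in ["scene","side","wrist"]:
    cv2.imwrite(f"pics/{n}0.png",robot.read_camera(n)); c=robot.calibration(n)
    for k,v in c.items(): print(n,k,np.round(v,4).tolist())
a=cv2.imread("pics/scene0.png")
s=robot.observe(); print({k:np.round(v,3).tolist() for k,v in s.items()})
E
```

```text
scene intrinsics [[435.1047, 0.0, 281.4415], [0.0, 435.1047, 207.7784], [0.0, 0.0, 1.0]]
scene cam_to_world [[0.6173, 0.5528, -0.5597, -0.1269], [-0.7865, 0.4185, -0.4541, -0.3887], [-0.0168, 0.7206, 0.6932, 0.7516], [0.0, 0.0, 0.0, 1.0]]
side intrinsics [[383.2383, 0.0, 282.8648], [0.0, 383.2383, 213.0391], [0.0, 0.0, 1.0]]
side cam_to_world [[0.2059, 0.697, -0.6869, -0.1289], [-0.9786, 0.1487, -0.1424, -0.0486], [0.0029, 0.7015, 0.7127, 0.646], [0.0, 0.0, 0.0, 1.0]]
wrist intrinsics [[325.1923, 0.0, 279.8919], [0.0, 325.1923, 211.476], [0.0, 0.0, 1.0]]
wrist tool_from_camera [[-0.0005, 0.9629, 0.2697, 0.0715], [1.0, 0.0005, -0.0, 0.0003], [-0.0001, 0.2697, -0.9629, -0.1585], [0.0, 0.0, 0.0, 1.0]]
{'time': 0.15, 'qpos': [-1.49, 0.343, 1.525, 0.0, 1.275, -0.146], 'qvel': [-0.0, -0.001, -0.002, 0.0, 0.001, -0.002], 'joint_efforts': [0.001, -43.147, -24.435, 0.072, 0.054, -0.0], 'tool_pos': [0.118, -0.511, 0.226], 'tool_rot': [-3.141, -0.0, 0.227], 'contact_force': [1.082, 0.985, 0.078], 'torque': [-0.01, 0.002, -0.018], 'opening': 0.092}
```

View pics/scene0.png

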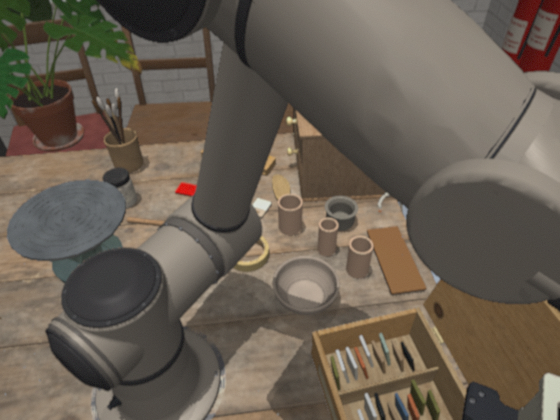

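View pics/side0.png

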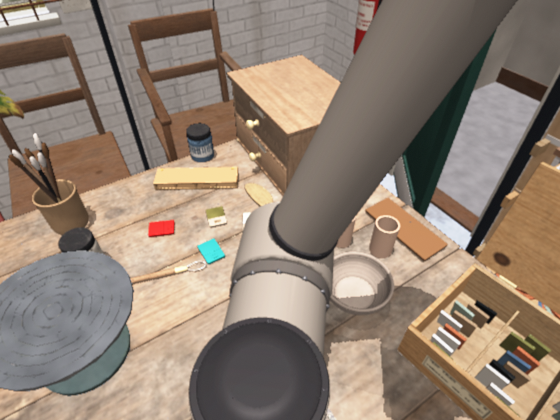

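Request:
carry_out(series=[{"jaw":100,"travel":[0,0,-1],"twist":0.72},{"jaw":100,"travel":[0,0,-1],"twist":0.72},{"jaw":100,"travel":[0,0,-1],"twist":0.73},{"jaw":100,"travel":[0.63,-0.7,0],"twist":0},{"jaw":100,"travel":[0.63,-0.7,0],"twist":0},{"jaw":100,"travel":[0.63,-0.7,0],"twist":0},{"jaw":100,"travel":[0.63,-0.7,0],"twist":0},{"jaw":100,"travel":[0.63,-0.7,0],"twist":0}])

```text
time: 1.15
tool_pos: [0.308, -0.3001, 0.4066]
tool_rot: [-3.142, -0.0, -0.001]
contact_force: [0.4, -0.8, 0.2]
opening: 0.0917
```

Request:
carry_out(series=[{"jaw":100,"travel":[0.63,-0.7,0],"twist":0},{"jaw":100,"travel":[0.63,-0.7,0],"twist":0},{"jaw":100,"travel":[0.63,-0.7,0],"twist":0},{"jaw":100,"travel":[0.63,-0.7,0],"twist":0},{"jaw":100,"travel":[0.63,-0.7,0],"twist":0},{"jaw":100,"travel":[0,0,0],"twist":0}])

```text
time: 1.9
tool_pos: [0.4978, -0.0888, 0.4056]
tool_rot: [-3.14, 0.002, 0.005]
contact_force: [-1.6, -0.8, -0.7]
opening: 0.0922
```

```bash
cat > h.py <<'E'
from cell import robot
import cv2,numpy as np
from scipy.spatial.transform import Rotation as Ro
C={n:robot.calibration(n) for n in ("scene","side","wrist")}
def snap(n,f=None):
    s=robot.observe(); im=robot.read_camera(n)
    if f: cv2.imwrite("pics/"+f,im)
    return s,im
def campose(n,s):
    if n!="wrist": return C[n]["cam_to_world"]
    T=np.eye(4); T[:3,:3]=Ro.from_euler("xyz",s["tool_rot"]).as_matrix(); T[:3,3]=s["tool_pos"]
    return T@np.array(C[n]["tool_from_camera"])
def unproj(n,s,uv,z):
    """pixels -> world points at height z"""
    K=np.array(C[n]["intrinsics"]); uv=np.atleast_2d(np.asarray(uv,float))
    p=(uv-K[:2,2])/K[0,0]
    if n=="wrist":
        r=np.linalg.norm(p,axis=1,keepdims=True)+1e-9
        d=np.hstack([p/r*np.sin(r),np.cos(r)])
    else: d=np.hstack([p,np.ones((len(p),1))])
    d*=[1,-1,-1]; T=np.array(campose(n,s)); d=d@T[:3,:3].T; o=T[:3,3]
    return o+d*((z-o[2])/d[:,2])[:,None]
def proj(n,s,P):
    T=np.array(campose(n,s)); q=(np.atleast_2d(P)-T[:3,3])@T[:3,:3]; q=q*[1,-1,-1]
    K=np.array(C[n]["intrinsics"])
    if n=="wrist":
        r=np.linalg.norm(q[:,:2],axis=1,keepdims=True); return K[:2,2]+K[0,0]*q[:,:2]/(r+1e-9)*np.arctan2(r,q[:,2:])
    return K[:2,2]+K[0,0]*q[:,:2]/q[:,2:]
def st():
    s=robot.observe(); print("t",round(s["time"],2),"pos",np.round(s["tool_pos"],4),"rot",np.round(s["tool_rot"],3),"F",np.round(s["contact_force"],1),"open",round(s["opening"],4)); return s
def go(x,y,z,yaw=None):
    """print twist units then travel units (tool axes at the final yaw, tool down)"""
    s=st(); y0=s["tool_rot"][2]; yaw=y0 if yaw is None else yaw
    d=np.array([x,y,z])-s["tool_pos"]; c,k=np.cos(yaw),np.sin(yaw)
    t=np.array([c*d[0]+k*d[1],k*d[0]-c*d[1],-d[2]])/.06
    print("twist",round(np.degrees(y0-yaw)/6,2),"travel",np.round(t,3),"rows",round(np.linalg.norm(t)/1.04,1))
def topdown(n,s,im,x0,x1,y0,y1,z,mm=1.0):
    """rectified picture of plane z: rows = x decreasing, columns = y decreasing"""
    xs=np.arange(x1,x0,-mm/1000); ys=np.arange(y1,y0,-mm/1000); X,Y=np.meshgrid(xs,ys,indexing="ij")
    uv=proj(n,s,np.stack([X.ravel(),Y.ravel(),np.full(X.size,z)],1)).reshape(len(xs),len(ys),2).astype(np.float32)
    return cv2.remap(im,uv[...,0],uv[...,1],cv2.INTER_LINEAR)
E
python3 - <<'E'
from h import *
st(); s,im=snap("wrist","w1.png"); cv2.imwrite("pics/w1b.png",cv2.resize(im,(784,588),interpolation=cv2.INTER_CUBIC)); print(robot.observe()["qpos"])
E
```

```text
t 1.9 pos [ 0.4978 -0.0888  0.4056] rot [-3.14e+00  2.00e-03  5.00e-03] F [-1.6 -0.8 -0.7] open 0.0922
[-3.31627808e-01  2.33978635e-01  1.19233003e+00 -2.64840416e-04
  1.71694849e+00  1.23622327e+00]
```

View pics/w1b.png

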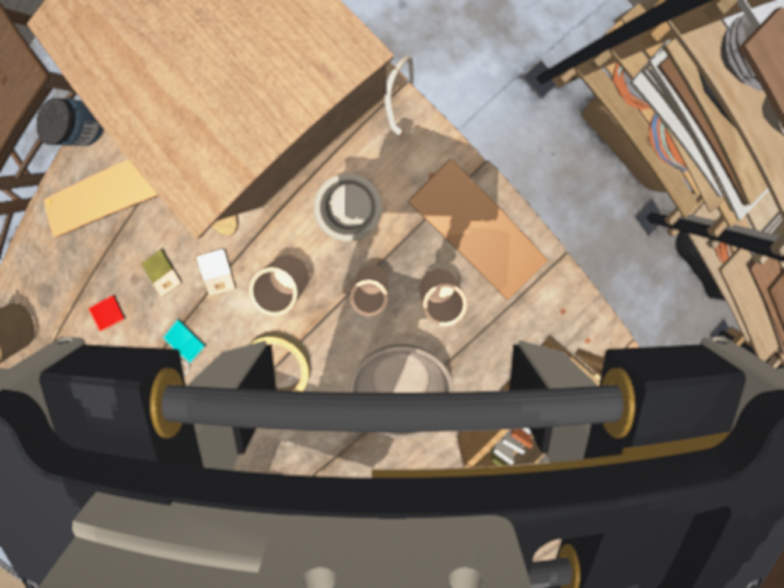

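Run:
```python
from h import *
s,im=snap("wrist"); 
np.save("s1.npy",np.r_[s["tool_pos"],s["tool_rot"]])
Z={"beaker_small":.085,"crock_p":.048,"ware_board":.013,"tile_1":.008,"tile_rack":.023,"rib":.009}
for cam in ("wrist","side","scene"):
    s,im=snap(cam)
    for q in ("tile_1","beaker_small","beaker_medium","beaker_large","crock_p","ware_board","tile_rack","rib"):
        if cam!="wrist" and q not in("tile_1","tile_rack","ware_board"): continue
        for r in robot.regions_of(cam,q):
            if r["score"]<.15: continue
            m=r["pixels"].astype(np.uint8); ys,xs=np.nonzero(m)
            z=Z.get(q,.085)
            cn=max(cv2.findContours(m,0,1)[0],key=cv2.contourArea)[:,0]
            P=unproj(cam,s,cn,z)[:,:2].astype(np.float32)
            b=cv2.minAreaRect(P*1000)
            print(cam,q,round(r["score"],2),"px",np.round(r["xy"]),"xy",np.round(unproj(cam,s,r["xy"],z)[0,:2],3),"rect",np.round(b[0],0),np.round(b[1]),round(b[2]))
```

```text
wrist tile_1 0.94 px [128. 246.] xy [0.339 0.211] rect [346. 206.] [57. 44.] 46
wrist tile_1 0.69 px [153. 191.] xy [0.45  0.142] rect [446. 143.] [56. 45.] 13
wrist tile_1 0.6 px [ 77. 225.] xy [0.383 0.33 ] rect [385. 336.] [41. 63.] 20
wrist tile_1 0.58 px [113. 192.] xy [0.45  0.228] rect [446. 228.] [56. 42.] 31
wrist beaker_small 0.63 px [261. 206.] xy [ 0.442 -0.064] rect [442. -63.] [40. 55.] 90
wrist beaker_medium 0.65 px [316. 209.] xy [ 0.437 -0.147] rect [ 433. -142.] [67. 49.] 32
wrist beaker_large 0.56 px [194. 201.] xy [0.45  0.041] rect [447.  36.] [54. 77.] 43
wrist beaker_large 0.19 px [158. 157.] xy [0.52  0.096] rect [514.  96.] [21. 35.] 15
wrist crock_p 0.57 px [249. 148.] xy [ 0.527 -0.042] rect [529. -38.] [77. 77.] 89
wrist ware_board 0.77 px [339. 160.] xy [ 0.504 -0.193] rect [ 499. -198.] [179.  76.] 47
wrist ware_board 0.58 px [ 66. 138.] xy [0.562 0.327] rect [557. 330.] [ 64. 205.] 13
wrist tile_rack 0.65 px [ 66. 142.] xy [0.556 0.322] rect [556. 323.] [ 64. 202.] 13
wrist rib 0.56 px [160. 159.] xy [0.51  0.123] rect [507. 126.] [34. 24.] 88
side tile
[... 441 characters left out ...]
 0.31 ] rect [557. 321.] [ 87. 211.] 14
side tile_rack 0.78 px [198. 178.] xy [0.548 0.309] rect [547. 315.] [ 86. 209.] 14
scene tile_1 0.84 px [258. 207.] xy [0.441 0.146] rect [441. 142.] [67. 46.] 13
scene tile_1 0.74 px [213. 217.] xy [0.349 0.212] rect [344. 206.] [60. 37.] 49
scene tile_1 0.5 px [235. 193.] xy [0.444 0.226] rect [443. 229.] [60. 40.] 30
scene tile_1 0.49 px [188. 190.] xy [0.38  0.332] rect [382. 337.] [48. 60.] 21
scene ware_board 0.93 px [396. 262.] xy [ 0.487 -0.205] rect [ 496. -197.] [183.  77.] 46
scene tile_rack 0.68 px [260. 207.] xy [0.431 0.132] rect [430. 132.] [62. 44.] 13
scene tile_rack 0.61 px [236. 153.] xy [0.556 0.326] rect [547. 311.] [ 84. 218.] 14
```

Run:
```python
from h import *
s,im=snap("wrist","w2.png")
def circ(x0,x1,y0,y1,z,rs,name,dx=0):
    t=topdown("wrist",s,im,x0,x1,y0,y1,z,0.5); g=cv2.GaussianBlur(cv2.cvtColor(t,cv2.COLOR_BGR2GRAY),(0,0),1.2)
    for r in rs:
        c=cv2.HoughCircles(g,cv2.HOUGH_GRADIENT_ALT,1.5,10,param1=120,param2=.6,minRadius=int(2*r-5),maxRadius=int(2*r+5))
        if c is not None:
            for q in c[0,:3]: 
                print(name,"r",r,"-> xy",round(x1-q[1]*.0005,4),round(y1-q[0]*.0005,4),"rfit mm",q[2]/2); cv2.circle(t,(int(q[0]),int(q[1])),int(q[2]),(0,255,0),1)
    return t
A=circ(.39,.51,-.01,.09,.085,(28,24),"L"); B=circ(.39,.51,-.11,-.02,.085,(21,17),"S"); D=circ(.38,.50,-.19,-.11,.085,(24.5,20.5),"M")
E=circ(.47,.59,-.10,.02,.048,(39,31.7,28),"crock top"); F=circ(.47,.59,-.10,.02,.038,(23,26.7,30),"bore38")
G=topdown("wrist",s,im,.31,.43,-.17,0.03,.05,.5)
H=topdown("wrist",s,im,.30,.54,.07,.37,.008,.5)
a=np.hstack([A,B,D]); b=np.hstack([E,F]); 
W=max(a.shape[1],b.shape[1],H.shape[1]); pad=lambda t:cv2.copyMakeBorder(t,0,0,0,W-t.shape[1],cv2.BORDER_CONSTANT)
o=np.vstack([pad(a),pad(b),pad(H)]); print(o.shape); cv2.imwrite("pics/td1.png",cv2.resize(o,None,fx=.62,fy=.62) if o.shape[0]>960 else o)
cv2.imwrite("pics/td1.png",np.hstack([np.vstack([pad(a),pad(b)])[:, :560],cv2.resize(H,None,fx=.5,fy=.5) if 0 else np.zeros((480,0,3),np.uint8)]))
cv2.imwrite("pics/td2.png",H)
# rack & tile refined: rectangles over wrist contours at top height, chest edge
for px in [(146,168)]: print("chest corner z0",unproj("wrist",s,px,0))
print("bowl edge far z.05",unproj("wrist",s,[(286,246),(286,280)],.05))
s2,_=snap("side","side2.png")
print("side chest bottom line",unproj("side",s2,[(290,190),(240,125)],0))
```

```text
L r 28 -> xy 0.4387 0.0458 rfit mm 28.527365
L r 24 -> xy 0.4395 0.0442 rfit mm 23.143396
S r 21 -> xy 0.4312 -0.062 rfit mm 20.936346
S r 17 -> xy 0.4342 -0.0635 rfit mm 16.424273
M r 24.5 -> xy 0.4265 -0.1452 rfit mm 24.62837
M r 20.5 -> xy 0.4258 -0.1468 rfit mm 19.97968
crock top r 31.7 -> xy 0.5285 -0.037 rfit mm 31.613134
crock top r 28 -> xy 0.53 -0.0385 rfit mm 26.404222
bore38 r 23 -> xy 0.5322 -0.0393 rfit mm 23.170517
bore38 r 26.7 -> xy 0.5308 -0.0385 rfit mm 26.348137
bore38 r 30 -> xy 0.5285 -0.0363 rfit mm 32.09633
(961, 600, 3)
chest corner z0 [[0.49345842 0.15577711 0.        ]]
bowl edge far z.05 [[ 0.36254638 -0.10255413  0.05      ]
 [ 0.29714997 -0.10295142  0.05      ]]
side chest bottom line [[0.57703427 0.07973466 0.        ]
 [0.83570434 0.28629733 0.        ]]
```

View pics/td1.png

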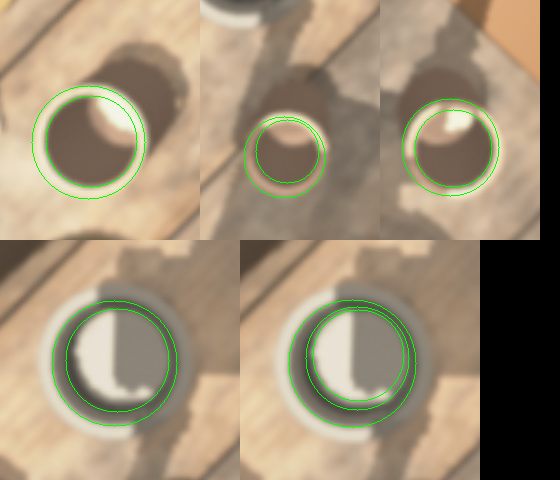

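View pics/td2.png

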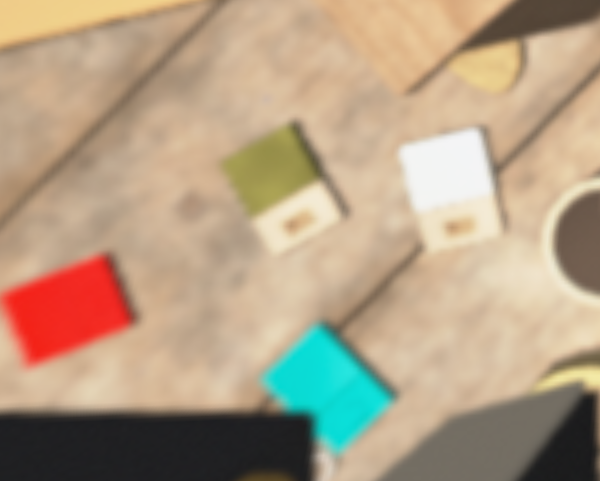

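View pics/side2.png

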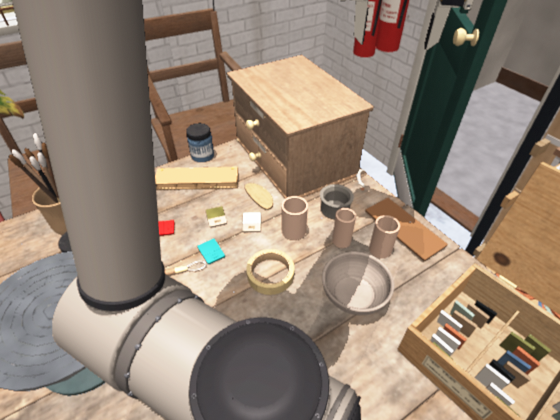

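td1/td2 show the rims fitted well: large beaker at (0.439,0.045), small at (0.433,-0.063), medium at (0.426,-0.146). The crock is at (0.529,-0.037) with a mouth of about 63 mm, which suggests the medium bore. There are two real tiles, each glazed with a bisque end: white at td2 (450,190) and olive at td2 (285,190). The red (65,310) and turquoise (330,385) pieces have no bisque end and are the look-alikes, so I leave them. I'll try the large beaker first.

Request:
carry_out(series=[{"jaw":100,"travel":[0,0,0.6],"twist":-0.83},{"jaw":100,"travel":[0,0,0.6],"twist":-0.83},{"jaw":100,"travel":[0,0,0.6],"twist":-0.83},{"jaw":100,"travel":[0,0,0.6],"twist":-0.83},{"jaw":100,"travel":[0,0,0.6],"twist":-0.83},{"jaw":100,"travel":[0.02,-0.81,0],"twist":0},{"jaw":100,"travel":[0.02,-0.81,0],"twist":0},{"jaw":100,"travel":[0.02,-0.81,0],"twist":0}])

```text
time: 3.95
tool_pos: [0.4376, 0.0432, 0.2266]
tool_rot: [-3.142, -0.0, 0.434]
contact_force: [1.5, 1.1, -0.3]
opening: 0.0919
```

Run:
```python
from h import *
go(.439,.045,.12,np.radians(25))
c=np.array([.577,.08]); K=[]
for z in (.1,.13,.16,.19,.22): print(z,proj("side",robot.observe(),[[*c,z]]).round())
s,im=snap("wrist","w3.png")
for z,x0,x1,y0,y1,rs in [(.085,.38,.5,-.01,.1,(28,24)),(.048,.47,.59,-.10,.02,(31.7,)),(.038,.47,.59,-.10,.02,(26.7,))]:
    t=topdown("wrist",s,im,x0,x1,y0,y1,z,.5); g=cv2.GaussianBlur(cv2.cvtColor(t,cv2.COLOR_BGR2GRAY),(0,0),1.2)
    for r in rs:
        q=cv2.HoughCircles(g,cv2.HOUGH_GRADIENT_ALT,1.5,10,param1=120,param2=.6,minRadius=int(2*r-5),maxRadius=int(2*r+5))
        print(z,r,None if q is None else [(round(x1-a[1]*.0005,4),round(y1-a[0]*.0005,4),a[2]/2) for a in q[0,:2]])
```

```text
t 3.95 pos [0.4376 0.0432 0.2266] rot [-3.142 -0.     0.434] F [ 1.5  1.1 -0.3] open 0.0919
twist -0.03 travel [ 0.034 -0.017  1.777] rows 1.7
0.1 [[291. 158.]]
0.13 [[291. 147.]]
0.16 [[291. 136.]]
0.19 [[291. 125.]]
0.22 [[292. 112.]]
0.085 28 [(np.float32(0.44), np.float32(0.0475), np.float32(28.082172))]
0.085 24 [(np.float32(0.437), np.float32(0.0467), np.float32(22.54001))]
0.048 31.7 [(np.float32(0.5285), np.float32(-0.0348), np.float32(31.316502))]
0.038 26.7 [(np.float32(0.5255), np.float32(-0.0265), np.float32(26.187702))]
```

Request:
carry_out(series=[{"jaw":100,"travel":[0.05,-0.05,0.8],"twist":0},{"jaw":100,"travel":[0,0,0.8],"twist":0},{"jaw":100,"travel":[0,0,0.7],"twist":0},{"jaw":100,"travel":[0,0,0.6],"twist":0},{"jaw":100,"travel":[0,0,0],"twist":0},{"jaw":40,"travel":[0,0,0],"twist":0},{"jaw":40,"travel":[0,0,0],"twist":0},{"jaw":40,"travel":[0,0,0],"twist":0}], squeeze=15)

```text
time: 5.0
tool_pos: [0.4404, 0.046, 0.0538]
tool_rot: [3.14, -0.002, 0.434]
contact_force: [0.3, 0.2, -0.5]
opening: 0.0665
```

Request:
carry_out(series=[{"jaw":40,"travel":[0,0,0],"twist":0},{"jaw":40,"travel":[0,0,0],"twist":0},{"jaw":40,"travel":[0,0,-0.5],"twist":0},{"jaw":40,"travel":[0,0,-0.8],"twist":0},{"jaw":40,"travel":[0,0,0],"twist":0}])

```text
time: 5.62
tool_pos: [0.4417, 0.046, 0.1334]
tool_rot: [3.138, -0.006, 0.434]
contact_force: [0.3, 0.1, -1.4]
opening: 0.0554
```

Run:
```python
from h import *
go(.5285,-.0365,.130)
for n in ("side","wrist"): s,im=snap(n,n+"3.png")
```

```text
t 5.62 pos [0.4417 0.046  0.1334] rot [ 3.138 -0.006  0.434] F [ 0.3  0.1 -1.4] open 0.0554
twist 0.0 travel [0.735 1.856 0.057] rows 1.9
```

Request:
carry_out(series=[{"jaw":40,"travel":[0.25,0.62,0],"twist":0},{"jaw":40,"travel":[0.25,0.62,0],"twist":0},{"jaw":40,"travel":[0.24,0.62,0],"twist":0},{"jaw":40,"travel":[0,0,0],"twist":0},{"jaw":40,"travel":[0,0,0.4],"twist":0},{"jaw":40,"travel":[0,0,0.1],"twist":0},{"jaw":40,"travel":[0,0,0.05],"twist":0},{"jaw":40,"travel":[0,0,0],"twist":0}])

```text
time: 6.72
tool_pos: [0.5265, -0.0362, 0.0977]
tool_rot: [-3.141, 0.001, 0.435]
contact_force: [-0.4, -0.0, -1.5]
opening: 0.0551
```

Run:
```python
from h import *
go(.5285,-.0365,.094)
```

```text
t 6.72 pos [ 0.5265 -0.0362  0.0977] rot [-3.141e+00  1.000e-03  4.350e-01] F [-0.4 -0.  -1.5] open 0.0551
twist 0.0 travel [0.028 0.018 0.062] rows 0.1
```

Now feel downwards in small steps.

Request:
carry_out(series=[{"jaw":40,"travel":[0.02,0.02,0.05],"twist":0},{"jaw":40,"travel":[0,0,0.05],"twist":0},{"jaw":40,"travel":[0,0,0.05],"twist":0},{"jaw":40,"travel":[0,0,0],"twist":0}])

```text
time: 7.22
tool_pos: [0.5294, -0.0368, 0.0892]
tool_rot: [3.141, -0.002, 0.434]
contact_force: [3.3, 2.2, 3.5]
opening: 0.055
```

Request:
carry_out(series=[{"jaw":40,"travel":[0,0,0.05],"twist":0},{"jaw":40,"travel":[0,0,0.05],"twist":0},{"jaw":40,"travel":[0,0,0],"twist":0}])

```text
time: 7.6
tool_pos: [0.5299, -0.0369, 0.0851]
tool_rot: [3.139, -0.004, 0.434]
contact_force: [-1.1, 4.1, 17.4]
opening: 0.0554
```

Request:
carry_out(series=[{"jaw":40,"travel":[0,0,0.05],"twist":0},{"jaw":40,"travel":[0,0,0.05],"twist":0},{"jaw":40,"travel":[0,0,0],"twist":0}])

```text
time: 7.98
tool_pos: [0.53, -0.0369, 0.0792]
tool_rot: [3.139, -0.004, 0.434]
contact_force: [-1.5, 5.0, 17.6]
opening: 0.0554
```

The large beaker stopped in the flare, with about 17 N at the wrist and its underside near z≈0.037. It does not fit, so it goes to the board.

Request:
carry_out(series=[{"jaw":40,"travel":[0,0,-0.4],"twist":0},{"jaw":40,"travel":[0,0,-1],"twist":0},{"jaw":40,"travel":[-0.31,0.63,0],"twist":0},{"jaw":40,"travel":[-0.31,0.63,0],"twist":0},{"jaw":40,"travel":[-0.31,0.64,0],"twist":0},{"jaw":40,"travel":[0,0,0],"twist":0}], squeeze=20)

```text
time: 8.72
tool_pos: [0.525, -0.1667, 0.1601]
tool_rot: [-3.142, 0.001, 0.43]
contact_force: [1.1, 0.3, -1.5]
opening: 0.0554
```

Run:
```python
from h import *
go(.528,-.164,.06); s,w=snap("wrist"); s2,d=snap("side"); s3,c=snap("scene")
p=s["tool_pos"]
for b in (.042,.047,.052):
    print(b,"bottom",proj("side",s,[p-[0,0,b]]).round(),"rim",proj("side",s,[p-[0,0,b-.085]]).round(), "front rim",proj("side",s,[p-[0.028,0,b-.085]]).round(),"front bot",proj("side",s,[p-[0.028,0,b]]).round())
for r in robot.regions_of("side","beaker_large")[:3]:
    ys,xs=np.nonzero(r["pixels"]); print(r["score"].__round__(2),xs.min(),xs.max(),ys.min(),ys.max())
d=d.copy(); cv2.imwrite("pics/v4.png",np.hstack([cv2.resize(d[100:310,290:500],(400,400)),cv2.resize(c[100:310,260:470],(400,400))]))
```

```text
t 8.72 pos [ 0.525  -0.1667  0.1601] rot [-3.142e+00  1.000e-03  4.300e-01] F [ 1.1  0.3 -1.5] open 0.0554
twist 0.0 travel [ 0.064 -0.021  1.668] rows 1.6
0.042 bottom [[401. 181.]] rim [[410. 148.]] front rim [[411. 156.]] front bot [[401. 190.]]
0.047 bottom [[400. 183.]] rim [[410. 150.]] front rim [[410. 158.]] front bot [[400. 191.]]
0.052 bottom [[400. 184.]] rim [[409. 152.]] front rim [[410. 160.]] front bot [[400. 193.]]
0.7 387 424 143 190
```

View pics/v4.png

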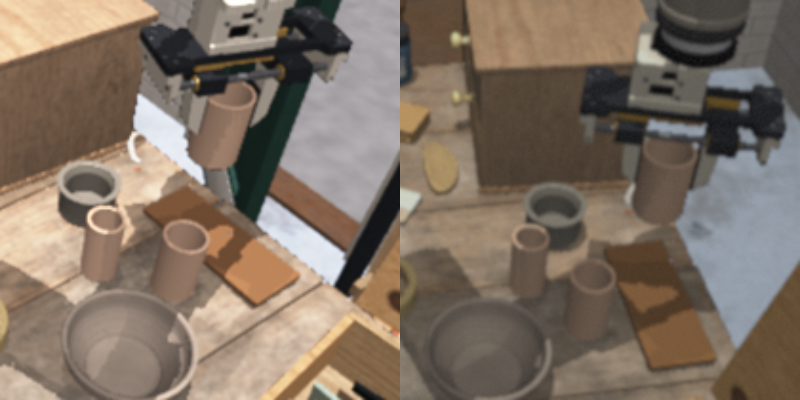

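Wrist and side view agree: the beaker hangs upright with its underside about 42 mm below the TCP. I'll lower it onto the board.

Request:
carry_out(series=[{"jaw":40,"travel":[0.06,-0.02,0.8],"twist":0},{"jaw":40,"travel":[0,0,0.7],"twist":0},{"jaw":40,"travel":[0,0,0.1],"twist":0},{"jaw":40,"travel":[0,0,0.05],"twist":0},{"jaw":40,"travel":[0,0,0],"twist":0}])

```text
time: 9.55
tool_pos: [0.5296, -0.1616, 0.0633]
tool_rot: [3.139, -0.002, 0.435]
contact_force: [0.8, -0.2, -0.5]
opening: 0.0549
```

Request:
carry_out(series=[{"jaw":40,"travel":[0,0,0.05],"twist":0},{"jaw":40,"travel":[0,0,0.05],"twist":0},{"jaw":40,"travel":[0,0,0],"twist":0}])

```text
time: 9.93
tool_pos: [0.529, -0.1617, 0.0564]
tool_rot: [3.14, -0.001, 0.434]
contact_force: [0.7, 0.1, 4.0]
opening: 0.0552
```

Request:
carry_out(series=[{"jaw":80,"travel":[0,0,0],"twist":0},{"jaw":80,"travel":[0,0,0],"twist":0},{"jaw":80,"travel":[0,0,0],"twist":0},{"jaw":80,"travel":[0,0,-0.5],"twist":0},{"jaw":80,"travel":[0,0,-1],"twist":0},{"jaw":80,"travel":[-0.72,-0.48,-0.5],"twist":0},{"jaw":80,"travel":[-0.72,-0.48,0],"twist":0},{"jaw":80,"travel":[0,0,0],"twist":0}])

```text
time: 10.92
tool_pos: [0.4226, -0.1443, 0.1758]
tool_rot: [-3.14, 0.002, 0.433]
contact_force: [0.7, -0.3, 0.1]
opening: 0.0737
```

```bash
cat >> h.py <<'E'
def circ(z,cx,cy,rs,hw=.055):
    s,im=snap("wrist"); x0,x1,y0,y1=cx-hw,cx+hw,cy-hw,cy+hw
    t=topdown("wrist",s,im,x0,x1,y0,y1,z,.5); g=cv2.GaussianBlur(cv2.cvtColor(t,cv2.COLOR_BGR2GRAY),(0,0),1.2)
    for r in rs:
        q=cv2.HoughCircles(g,cv2.HOUGH_GRADIENT_ALT,1.5,10,param1=120,param2=.6,minRadius=int(2*r-4),maxRadius=int(2*r+4))
        print("circle z",z,"r",r,None if q is None else [(round(float(x1-a[1]*.0005),4),round(float(y1-a[0]*.0005),4),round(float(a[2]/2),1)) for a in q[0,:2]])
    return t
E
python3 - <<'E'
from h import *
go(.4263,-.146,.05); circ(.085,.4263,-.146,(24.5,20.5)); circ(.098,.529,-.164,(28,24)); circ(.048,.5285,-.0365,(31.6,)); circ(.038,.5285,-.0365,(26.7,))
E
```

```text
t 10.93 pos [ 0.4226 -0.1443  0.1758] rot [-3.14e+00  2.00e-03  4.33e-01] F [ 0.7 -0.3  0.1] open 0.0737
twist 0.0 travel [0.043 0.052 2.096] rows 2.0
circle z 0.085 r 24.5 [(0.4266, -0.1495, 24.5)]
circle z 0.085 r 20.5 [(0.4273, -0.1465, 20.8)]
circle z 0.098 r 28 [(0.5263, -0.163, 28.3)]
circle z 0.098 r 24 [(0.5292, -0.1608, 24.2), (0.5195, -0.1532, 23.8)]
circle z 0.048 r 31.6 [(0.5295, -0.0355, 31.1)]
circle z 0.038 r 26.7 [(0.5303, -0.0363, 26.7)]
```

Request:
carry_out(series=[{"jaw":80,"travel":[0.04,0.08,0.8],"twist":0},{"jaw":80,"travel":[0,0,0.8],"twist":0},{"jaw":80,"travel":[0,0,0.46],"twist":0},{"jaw":80,"travel":[0,0,0],"twist":0},{"jaw":30,"travel":[0,0,0],"twist":0},{"jaw":30,"travel":[0,0,0],"twist":0},{"jaw":30,"travel":[0,0,0],"twist":0},{"jaw":30,"travel":[0,0,0],"twist":0}], squeeze=15)

```text
time: 12.12
tool_pos: [0.4307, -0.1491, 0.0529]
tool_rot: [3.14, -0.001, 0.434]
contact_force: [-0.7, 0.6, 5.4]
opening: 0.0497
```

Request:
carry_out(series=[{"jaw":30,"travel":[0,0,0],"twist":0},{"jaw":30,"travel":[0,0,-0.5],"twist":0},{"jaw":30,"travel":[0,0,-1],"twist":0},{"jaw":30,"travel":[0,0,-0.5],"twist":0},{"jaw":30,"travel":[0,0,0],"twist":0}])

```text
time: 12.75
tool_pos: [0.4313, -0.1495, 0.1741]
tool_rot: [3.137, -0.003, 0.434]
contact_force: [-0.2, -0.6, -2.5]
opening: 0.0495
```

Run:
```python
from h import *
s=robot.observe(); go(.5295,-.036,.15); p=s["tool_pos"]; print("rim expected near",p); circ(p[2]+.0335,p[0],p[1],(24.5,20.5))
```

```text
t 12.75 pos [ 0.4313 -0.1495  0.1741] rot [ 3.137e+00 -3.000e-03  4.340e-01] F [-0.2 -0.6 -2.5] open 0.0495
twist 0.0 travel [ 2.281 -1.027  0.402] rows 2.4
rim expected near [ 0.43126334 -0.14945569  0.17413973]
circle z 0.20763972967782615 r 24.5 None
circle z 0.20763972967782615 r 20.5 [(0.4278, -0.15, 20.8)]
```

Request:
carry_out(series=[{"jaw":30,"travel":[0.78,-0.34,0],"twist":0},{"jaw":30,"travel":[0.78,-0.34,0],"twist":0},{"jaw":30,"travel":[0.78,-0.34,0],"twist":0},{"jaw":30,"travel":[0,0,0],"twist":0},{"jaw":30,"travel":[0,0,0.6],"twist":0},{"jaw":30,"travel":[0,0,0.4],"twist":0},{"jaw":30,"travel":[0,0,0],"twist":0}])

```text
time: 13.68
tool_pos: [0.5292, -0.0344, 0.1091]
tool_rot: [-3.138, 0.006, 0.434]
contact_force: [-0.5, -0.3, -0.8]
opening: 0.0487
```

Run:
```python
from h import *
go(.5325,-.0347,.1)
```

```text
t 13.68 pos [ 0.5292 -0.0344  0.1091] rot [-3.138  0.006  0.434] F [-0.5 -0.3 -0.8] open 0.0487
twist 0.0 travel [0.048 0.027 0.152] rows 0.2
```

Request:
carry_out(series=[{"jaw":30,"travel":[0.03,0.02,0.1],"twist":0},{"jaw":30,"travel":[0,0,0.1],"twist":0},{"jaw":30,"travel":[0,0,0.1],"twist":0},{"jaw":30,"travel":[0,0,0],"twist":0}])

```text
time: 14.18
tool_pos: [0.5336, -0.0345, 0.0938]
tool_rot: [-3.141, 0.001, 0.434]
contact_force: [0.1, -0.1, -1.5]
opening: 0.0486
```

Request:
carry_out(series=[{"jaw":30,"travel":[0,0,0.07],"twist":0},{"jaw":30,"travel":[0,0,0.07],"twist":0},{"jaw":30,"travel":[0,0,0],"twist":0}])

```text
time: 14.55
tool_pos: [0.5337, -0.0345, 0.0853]
tool_rot: [-3.141, 0.001, 0.434]
contact_force: [-0.0, 0.2, -1.6]
opening: 0.0489
```

Request:
carry_out(series=[{"jaw":30,"travel":[0,0,0.1],"twist":0},{"jaw":30,"travel":[0,0,0.1],"twist":0},{"jaw":30,"travel":[0,0,0.1],"twist":0},{"jaw":30,"travel":[0,0,0.05],"twist":0},{"jaw":30,"travel":[0,0,0],"twist":0}])

```text
time: 15.18
tool_pos: [0.5338, -0.0346, 0.0644]
tool_rot: [-3.141, 0.0, 0.434]
contact_force: [-0.3, 0.1, -1.9]
opening: 0.0486
```

Request:
carry_out(series=[{"jaw":30,"travel":[0,0,0.05],"twist":0},{"jaw":30,"travel":[0,0,0.04],"twist":0},{"jaw":30,"travel":[0,0,0],"twist":0}])

```text
time: 15.55
tool_pos: [0.5339, -0.0346, 0.0593]
tool_rot: [3.141, 0.0, 0.434]
contact_force: [-1.0, 0.3, -0.4]
opening: 0.049
```

Request:
carry_out(series=[{"jaw":72,"travel":[0,0,0],"twist":0},{"jaw":72,"travel":[0,0,0],"twist":0},{"jaw":72,"travel":[0,0,0],"twist":0},{"jaw":72,"travel":[0,0,-0.4],"twist":0},{"jaw":72,"travel":[0,0,-0.9],"twist":0},{"jaw":72,"travel":[0,0,-0.7],"twist":0},{"jaw":72,"travel":[-0.86,-0.14,0],"twist":0},{"jaw":72,"travel":[-0.86,-0.14,0],"twist":0}])

```text
time: 16.55
tool_pos: [0.4323, -0.063, 0.1797]
tool_rot: [3.14, -0.001, 0.435]
contact_force: [0.1, -1.0, -0.1]
opening: 0.0664
```

Request:
carry_out(series=[{"jaw":72,"travel":[0,0,0],"twist":0},{"jaw":72,"travel":[0,0,0],"twist":0}])

```text
time: 16.8
tool_pos: [0.4341, -0.063, 0.1799]
tool_rot: [3.14, -0.002, 0.434]
contact_force: [-0.5, -0.1, 0.2]
opening: 0.0658
```

Run:
```python
from h import *
s=st(); a=circ(.085,.433,-.063,(21,17)); b=circ(.091,.53,-.036,(24.5,20.5)); circ(.098,.528,-.162,(28,24))
s2,d=snap("side","side4.png"); w=robot.read_camera("wrist")
cv2.imwrite("pics/v5.png",np.hstack([w,cv2.resize(d[150:290,310:450],(420,420))])[:, :980])
cv2.imwrite("pics/v5.png",np.hstack([cv2.resize(w,(440,330)),cv2.resize(d[160:270,310:420],(330,330))]))
```

```text
t 16.8 pos [ 0.4341 -0.063   0.1799] rot [ 3.14e+00 -2.00e-03  4.34e-01] F [-0.5 -0.1  0.2] open 0.0658
circle z 0.085 r 21 [(0.4347, -0.0642, 21.7)]
circle z 0.085 r 17 [(0.4317, -0.062, 16.9)]
circle z 0.091 r 24.5 [(0.525, -0.0365, 24.4)]
circle z 0.091 r 20.5 [(0.5288, -0.035, 20.4)]
circle z 0.098 r 28 [(0.526, -0.1618, 28.4)]
circle z 0.098 r 24 [(0.5297, -0.1625, 24.1), (0.523, -0.1325, 23.8)]
```

View pics/v5.png

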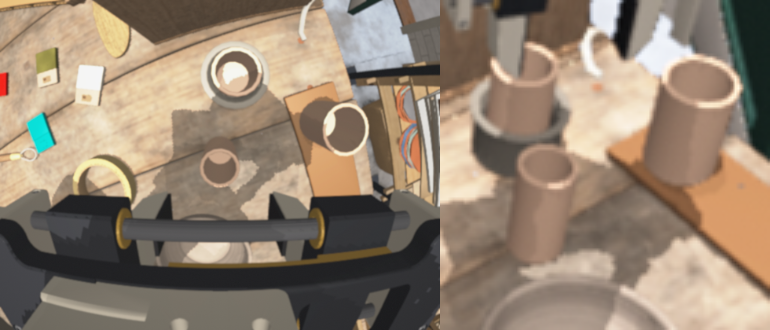

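v5 shows the medium beaker nested upright in the crock (wrist 238,72) and the large one upright on the board (335,130). Next is the small one.

Request:
carry_out(series=[{"jaw":72,"travel":[0,0,0.8],"twist":0},{"jaw":72,"travel":[0,0,0.8],"twist":0},{"jaw":72,"travel":[0,0,0.53],"twist":0},{"jaw":72,"travel":[0,0,0],"twist":0},{"jaw":20,"travel":[0,0,0],"twist":0},{"jaw":20,"travel":[0,0,0],"twist":0},{"jaw":20,"travel":[0,0,0],"twist":0},{"jaw":20,"travel":[0,0,0],"twist":0}])

```text
time: 18.05
tool_pos: [0.434, -0.063, 0.0524]
tool_rot: [3.14, -0.002, 0.434]
contact_force: [-0.4, 0.6, 7.2]
opening: 0.0412
```

Request:
carry_out(series=[{"jaw":20,"travel":[0,0,0],"twist":0},{"jaw":20,"travel":[0,0,-0.5],"twist":0},{"jaw":20,"travel":[0,0,-1],"twist":0},{"jaw":20,"travel":[0,0,-0.5],"twist":0},{"jaw":20,"travel":[0,0,0],"twist":0}])

```text
time: 18.68
tool_pos: [0.4344, -0.0631, 0.1736]
tool_rot: [3.138, -0.004, 0.434]
contact_force: [0.4, 0.2, -1.6]
opening: 0.0416
```

Run:
```python
from h import *
go(.466,-.23,.075)
```

```text
t 18.68 pos [ 0.4344 -0.0631  0.1736] rot [ 3.138 -0.004  0.434] F [ 0.4  0.2 -1.6] open 0.0416
twist 0.0 travel [-0.692  2.744  1.644] rows 3.1
```

Request:
carry_out(series=[{"jaw":20,"travel":[-0.23,0.91,0],"twist":0},{"jaw":20,"travel":[-0.23,0.91,0],"twist":0},{"jaw":20,"travel":[-0.23,0.92,0],"twist":0},{"jaw":20,"travel":[0,0,0],"twist":0},{"jaw":20,"travel":[0,0,0.8],"twist":0},{"jaw":20,"travel":[0,0,0.7],"twist":0},{"jaw":20,"travel":[0,0,0.1],"twist":0},{"jaw":20,"travel":[0,0,0],"twist":0}])

```text
time: 19.68
tool_pos: [0.4649, -0.2288, 0.0757]
tool_rot: [-3.141, 0.0, 0.435]
contact_force: [1.2, -0.0, -1.0]
opening: 0.0417
```

Request:
carry_out(series=[{"jaw":20,"travel":[0,0,0.05],"twist":0},{"jaw":20,"travel":[0,0,0.05],"twist":0},{"jaw":20,"travel":[0,0,0.05],"twist":0},{"jaw":20,"travel":[0,0,0],"twist":0}])

```text
time: 20.18
tool_pos: [0.4648, -0.2293, 0.0665]
tool_rot: [3.142, 0.0, 0.434]
contact_force: [-0.5, 0.1, -1.3]
opening: 0.0413
```

Request:
carry_out(series=[{"jaw":20,"travel":[0,0,0.03],"twist":0},{"jaw":20,"travel":[0,0,0.02],"twist":0},{"jaw":20,"travel":[0,0,0],"twist":0}])

```text
time: 20.55
tool_pos: [0.465, -0.2292, 0.0653]
tool_rot: [3.141, -0.001, 0.434]
contact_force: [-3.7, 4.2, 15.5]
opening: 0.0412
```

Request:
carry_out(series=[{"jaw":65,"travel":[0,0,0],"twist":0},{"jaw":65,"travel":[0,0,0],"twist":0},{"jaw":65,"travel":[0,0,0],"twist":0},{"jaw":65,"travel":[0,0,-0.4],"twist":0},{"jaw":65,"travel":[0,0,-0.9],"twist":0},{"jaw":65,"travel":[0,0,-1],"twist":0},{"jaw":65,"travel":[0,0,-1],"twist":0}])

```text
time: 21.42
tool_pos: [0.4645, -0.2292, 0.2632]
tool_rot: [-3.141, 0.0, 0.434]
contact_force: [0.7, -0.7, -0.4]
opening: 0.0595
```

Run:
```python
from h import *
go(.44,.19,.30,np.radians(13)); circ(.098,.466,-.23,(21,17)); s,im=snap("side","side5.png")
```

```text
t 21.43 pos [ 0.4645 -0.2292  0.2632] rot [-3.141  0.     0.434] F [ 0.7 -0.7 -0.4] open 0.0595
twist 1.98 travel [ 1.173 -6.899 -0.613] rows 6.8
circle z 0.098 r 21 [(0.4633, -0.2282, 21.1)]
circle z 0.098 r 17 [(0.4648, -0.229, 17.5)]
```

Request:
carry_out(series=[{"jaw":65,"travel":[0,0,-0.3],"twist":0.99},{"jaw":65,"travel":[0,0,-0.3],"twist":0.99},{"jaw":65,"travel":[0.17,-0.98,0],"twist":0},{"jaw":65,"travel":[0.17,-0.98,0],"twist":0},{"jaw":65,"travel":[0.17,-0.98,0],"twist":0},{"jaw":65,"travel":[0.17,-0.98,0],"twist":0},{"jaw":65,"travel":[0.17,-0.98,0],"twist":0},{"jaw":65,"travel":[0.17,-0.98,0],"twist":0}])

```text
time: 22.52
tool_pos: [0.4446, 0.13, 0.2967]
tool_rot: [3.141, 0.001, 0.227]
contact_force: [1.3, 0.0, -0.2]
opening: 0.0599
```

Request:
carry_out(series=[{"jaw":65,"travel":[0.17,-0.98,0],"twist":0},{"jaw":65,"travel":[0,0,0],"twist":0},{"jaw":65,"travel":[0,0,0],"twist":0}])

```text
time: 22.9
tool_pos: [0.4416, 0.1875, 0.2967]
tool_rot: [3.141, 0.001, 0.228]
contact_force: [0.9, 0.6, 0.3]
opening: 0.0598
```

Run:
```python
from h import *
s=st(); s,im=snap("wrist","w6.png")
for q,z in (("tile_1",.008),("tile_rack",.023)):
    for r in robot.regions_of("wrist",q):
        m=r["pixels"].astype(np.uint8); cn=max(cv2.findContours(m,0,1)[0],key=cv2.contourArea)[:,0]
        b=cv2.minAreaRect((unproj("wrist",s,cn,z)[:,:2]*1000).astype(np.float32)); print(q,round(r["score"],2),np.round(r["xy"]),np.round(b[0],1),np.round(b[1],1),round(b[2],1))
t=topdown("wrist",s,im,.34,.66,.08,.46,.023,.5)
cv2.imwrite("pics/td6.png",t[:600,:800]); print(t.shape)
```

```text
t 22.9 pos [0.4416 0.1875 0.2967] rot [3.141e+00 1.000e-03 2.280e-01] F [0.9 0.6 0.3] open 0.0598
tile_1 0.96 [251. 236.] [346.2 207. ] [57.9 42.8] 45.6
tile_1 0.89 [250. 162.] [445.7 229. ] [55.4 41.9] 30.7
tile_1 0.73 [500. 197.] [ 500.8 -197. ] [177.9  78.9] 46.2
tile_1 0.72 [174. 190.] [384.6 338.2] [42.4 60.3] 22.2
tile_1 0.59 [311. 179.] [444.8 144.5] [55.6 41.9] 13.5
tile_rack 0.78 [205.  72.] [557.6 318.4] [ 64.8 207.6] 14.0
tile_rack 0.48 [529. 231.] [ 457.8 -274.9] [143.4  48.8] 84.7
(640, 760, 3)
```

View pics/td6.png

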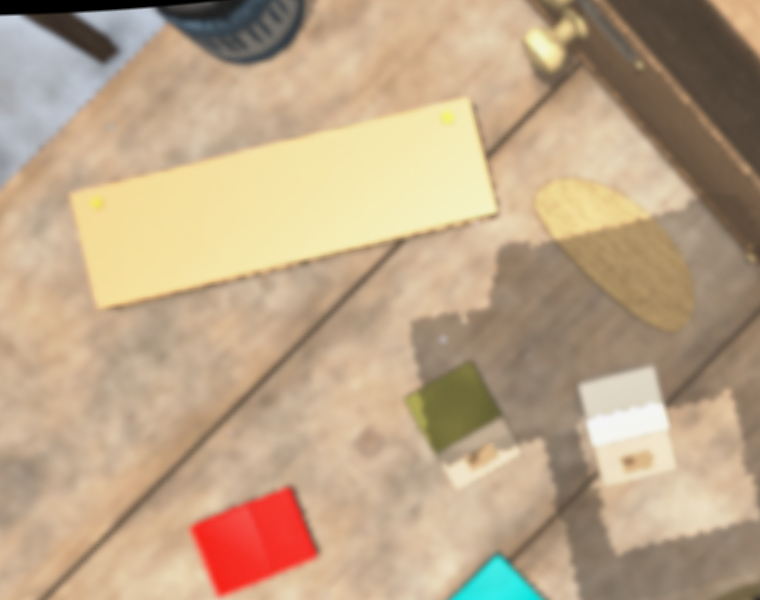

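td6 shows the rack top with corners at (70,193), (470,97), (497,213), (98,307), the rib at (615,255) and the knob at (545,50). The white tile is at (627,425) and the olive one at (462,425). Rack centre is about (0.5585,0.318), yaw about 13.4°. I'll take the white tile first, gripped near its rear end.

Request:
carry_out(series=[{"jaw":65,"travel":[-0.4,0.71,0.3],"twist":-0.07},{"jaw":65,"travel":[0,0,0.95],"twist":0},{"jaw":65,"travel":[0,0,0.95],"twist":0},{"jaw":65,"travel":[0,0,0.95],"twist":0},{"jaw":65,"travel":[0,0,0.95],"twist":0},{"jaw":65,"travel":[0,0,0],"twist":0},{"jaw":65,"travel":[0,0,0],"twist":0}])

```text
time: 23.92
tool_pos: [0.4295, 0.1404, 0.0532]
tool_rot: [3.141, -0.002, 0.233]
contact_force: [0.4, -0.3, -0.5]
opening: 0.0595
```

```bash
cat >> h.py <<'E'
def rect(im,s,z,win,lo,hi,mm=.25):
    """minAreaRect of a colour (HSV range) in plane z -> centre, sizes, angle"""
    x0,x1,y0,y1=win; t=topdown("wrist",s,im,x0,x1,y0,y1,z,mm); m=cv2.inRange(cv2.cvtColor(t,cv2.COLOR_BGR2HSV),lo,hi)
    m=cv2.morphologyEx(m,cv2.MORPH_OPEN,np.ones((7,7))); cs=cv2.findContours(m,0,1)[0]
    if not cs: print("none"); return
    c=max(cs,key=cv2.contourArea)[:,0].astype(float)*mm/1000
    b=cv2.minAreaRect((np.stack([x1-c[:,1],y1-c[:,0]],1)*1000).astype(np.float32)); print("rect",np.round(b[0],1),np.round(b[1],1),round(b[2],1)); return b
E
python3 - <<'E'
from h import *
go(.4283,.1405,.003,.2356); s,im=snap("wrist","w7.png")
for r in robot.regions_of("wrist","tile_1"):
    m=r["pixels"].astype(np.uint8); cn=max(cv2.findContours(m,0,1)[0],key=cv2.contourArea)[:,0]
    b=cv2.minAreaRect((unproj("wrist",s,cn,.008)[:,:2]*1000).astype(np.float32)); print(round(r["score"],2),np.round(r["xy"]),np.round(b[0],1),np.round(b[1],1),round(b[2],1))
a=cv2.imread("pics/w6.png"); hsv=cv2.cvtColor(a,cv2.COLOR_BGR2HSV); print("rack hsv",hsv[72,205],hsv[80,170])
E
```

```text
t 23.93 pos [0.4295 0.1404 0.0532] rot [ 3.141e+00 -2.000e-03  2.330e-01] F [ 0.4 -0.3 -0.5] open 0.0595
twist -0.03 travel [-0.019 -0.006  0.836] rows 0.8
0.64 [ 39. 226.] [386.  336.5] [41.4 63.1] 21.6
0.55 [159. 180.] [445.5 228.7] [55.5 43. ] 30.1
rack hsv [ 24  78 245] [ 23  85 245]
```

Request:
carry_out(series=[{"jaw":65,"travel":[0,0,0.5],"twist":0},{"jaw":65,"travel":[0,0,0.3],"twist":0},{"jaw":65,"travel":[0,0,0.03],"twist":0},{"jaw":25,"travel":[0,0,0],"twist":0},{"jaw":25,"travel":[0,0,0],"twist":0},{"jaw":25,"travel":[0,0,0],"twist":0},{"jaw":25,"travel":[0,0,0],"twist":0},{"jaw":25,"travel":[0,0,0],"twist":0}], squeeze=25)

```text
time: 25.02
tool_pos: [0.4287, 0.141, 0.0026]
tool_rot: [3.141, -0.002, 0.234]
contact_force: [-0.7, -0.7, 7.6]
opening: 0.0395
```

Request:
carry_out(series=[{"jaw":25,"travel":[0,0,-0.5],"twist":0},{"jaw":25,"travel":[0,0,-0.8],"twist":0},{"jaw":25,"travel":[0,0,0],"twist":0}])

```text
time: 25.4
tool_pos: [0.4303, 0.1413, 0.0827]
tool_rot: [3.141, -0.007, 0.234]
contact_force: [0.1, 0.2, -1.9]
opening: 0.0394
```

Run:
```python
from h import *
s=st(); s,im=snap("wrist","w8.png"); z=s["tool_pos"][2]+.005
t=topdown("wrist",s,im,.34,.65,.09,.45,z,.5); cv2.imwrite("pics/td8.png",t)
for r in robot.regions_of("wrist","tile_1"):
    m=r["pixels"].astype(np.uint8); cn=max(cv2.findContours(m,0,1)[0],key=cv2.contourArea)[:,0]
    b=cv2.minAreaRect((unproj("wrist",s,cn,z)[:,:2]*1000).astype(np.float32)); print(round(r["score"],2),np.round(r["xy"]),np.round(b[0],1),np.round(b[1],1),round(b[2],1))
w6=cv2.imread("pics/w6.png"); 
rect(im,s,.023,(.48,.66,.18,.45),(18,50,170),(32,140,255))
```

```text
t 25.4 pos [0.4303 0.1413 0.0827] rot [ 3.141 -0.007  0.234] F [ 0.1  0.2 -1.9] open 0.0394
0.9 [171. 172.] [463.6 204.4] [36.6 28. ] 29.5
0.83 [281. 226.] [448.  145.1] [53.8 40.6] 13.2
0.58 [ 60. 216.] [424.1 275.3] [27.4 41.7] 20.2
rect [558.1 318.6] [ 59.2 206.1] 13.4
```

View pics/w8.png

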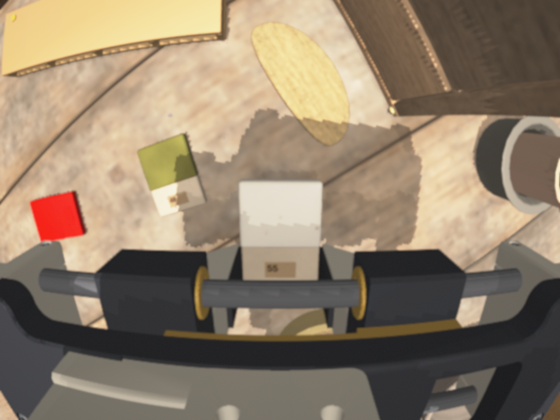

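w8 shows the white tile held square (281,226), and the rack now measures 59x206 mm at (0.5581,0.3186), 13.4°. I'll use the far-left slot (y=+75).

Request:
carry_out(series=[{"jaw":25,"travel":[0.34,-0.91,0],"twist":0},{"jaw":25,"travel":[0.34,-0.91,0],"twist":0},{"jaw":25,"travel":[0.34,-0.91,0],"twist":0},{"jaw":25,"travel":[0.34,-0.9,0],"twist":0},{"jaw":25,"travel":[0,0,0.8],"twist":0},{"jaw":25,"travel":[0,0,0],"twist":0},{"jaw":25,"travel":[0,0,0],"twist":0}])

```text
time: 26.38
tool_pos: [0.4568, 0.371, 0.0316]
tool_rot: [3.141, 0.001, 0.233]
contact_force: [0.2, 1.1, -0.6]
opening: 0.0395
```

Run:
```python
from h import *
go(.459,.3721,.0106,np.radians(13.4)); s,im=snap("wrist","w9.png")
b=rect(im,s,.023,(.48,.66,.18,.47),(18,50,170),(32,140,255))
for r in robot.regions_of("wrist","tile_1")[:4]:
    m=r["pixels"].astype(np.uint8); cn=max(cv2.findContours(m,0,1)[0],key=cv2.contourArea)[:,0]
    q=cv2.minAreaRect((unproj("wrist",s,cn,s["tool_pos"][2]+.005)[:,:2]*1000).astype(np.float32)); print(round(r["score"],2),np.round(r["xy"]),np.round(q[0],1),np.round(q[1],1),round(q[2],1))
```

```text
t 26.38 pos [0.4568 0.371  0.0316] rot [3.141e+00 1.000e-03 2.330e-01] F [ 0.2  1.1 -0.6] open 0.0395
twist -0.0 travel [ 0.04  -0.009  0.351] rows 0.3
rect [558.3 318.8] [ 60. 206.] 13.6
0.94 [280. 227.] [474.3 375.1] [54.3 41.1] 13.2
0.78 [302. 328.] [420.8 353.5] [12.7 42.4] 14.2
0.66 [440. 388.] [383.7 229.3] [16.  18.4] 16.5
0.58 [467. 300.] [448.6 243.1] [21.6 20.1] 16.9
```

Request:
carry_out(series=[{"jaw":25,"travel":[0,-0.01,0.25],"twist":0},{"jaw":25,"travel":[0,0,0.1],"twist":0},{"jaw":25,"travel":[0,0,0],"twist":0},{"jaw":25,"travel":[0.1,0,0],"twist":0},{"jaw":25,"travel":[0.1,0,0],"twist":0},{"jaw":25,"travel":[0.05,0,0],"twist":0},{"jaw":25,"travel":[0,0,0],"twist":0}])

```text
time: 27.35
tool_pos: [0.4717, 0.3758, 0.0107]
tool_rot: [3.142, -0.0, 0.234]
contact_force: [-0.4, -0.4, -0.5]
opening: 0.0395
```

Run:
```python
from h import *
go(.5115-.014*.9728+.0002,.3848-.014*.2317,.0106,np.radians(13.4))
```

```text
t 27.35 pos [0.4717 0.3758 0.0107] rot [ 3.142 -0.     0.234] F [-0.4 -0.4 -0.5] open 0.0395
twist 0.0 travel [0.451 0.008 0.001] rows 0.4
```

Request:
carry_out(series=[{"jaw":25,"travel":[0.1,0,0],"twist":0},{"jaw":25,"travel":[0.1,0.01,0],"twist":0},{"jaw":25,"travel":[0.1,0,0],"twist":0},{"jaw":25,"travel":[0.1,0,0],"twist":0},{"jaw":25,"travel":[0.03,0,0],"twist":0},{"jaw":25,"travel":[0,0,0],"twist":0}])

```text
time: 28.1
tool_pos: [0.4966, 0.3811, 0.0105]
tool_rot: [3.141, 0.0, 0.234]
contact_force: [-0.6, 0.0, -0.4]
opening: 0.0393
```

Request:
carry_out(series=[{"jaw":62,"travel":[0,0,0],"twist":0},{"jaw":62,"travel":[0,0,0],"twist":0},{"jaw":62,"travel":[0,0,0],"twist":0},{"jaw":62,"travel":[0,0,-0.5],"twist":0},{"jaw":0,"travel":[-0.6,0,0],"twist":0},{"jaw":0,"travel":[0,0,0],"twist":0},{"jaw":0,"travel":[0,0,0],"twist":0},{"jaw":0,"travel":[0,0,0],"twist":0}])

```text
time: 29.1
tool_pos: [0.4624, 0.373, 0.0406]
tool_rot: [-3.142, -0.001, 0.234]
contact_force: [1.0, 0.1, -0.6]
opening: 0.0213
```

Request:
carry_out(series=[{"jaw":0,"travel":[0,0,0],"twist":0},{"jaw":0,"travel":[0,0,0.4],"twist":0},{"jaw":0,"travel":[0,0,0.13],"twist":0},{"jaw":0,"travel":[0,0,0],"twist":0},{"jaw":0,"travel":[0.15,0,0],"twist":0},{"jaw":0,"travel":[0.15,0,0],"twist":0},{"jaw":0,"travel":[0.1,0,0],"twist":0},{"jaw":0,"travel":[0,0,0],"twist":0}])

```text
time: 30.1
tool_pos: [0.4806, 0.3772, 0.0087]
tool_rot: [3.14, 0.011, 0.234]
contact_force: [-16.0, -3.7, 10.9]
opening: 0.0004
```

Run:
```python
from h import *
go(.5117-.0135*.9728,.3848-.0135*.2317,.009,np.radians(13.4))
```

```text
t 30.1 pos [0.4806 0.3772 0.0087] rot [3.14  0.011 0.234] F [-16.   -3.7  10.9] open 0.0004
twist 0.0 travel [ 0.309 -0.003 -0.005] rows 0.3
```

Run:
```python
from h import *
s,w=snap("wrist"); s2,d=snap("side")
print(proj("side",s2,[[.5117,.3848,.006],[.489,.379,.01]]).round())
cv2.imwrite("pics/v10.png",np.hstack([cv2.resize(w[120:320,180:380],(400,400)),cv2.resize(d[150:250,130:230],(400,400),interpolation=cv2.INTER_CUBIC)]))
```

```text
[[165. 188.]
 [163. 193.]]
```

View pics/v10.png

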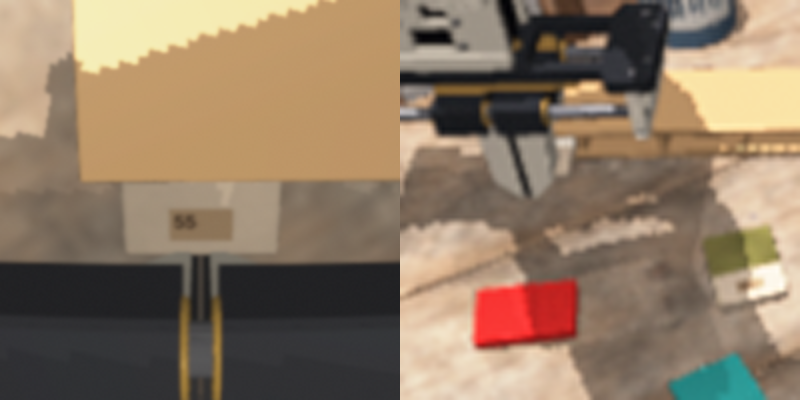

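v10 shows the white tile straight in the slot with about 23 mm still out. The push jammed because friction was pressing the rear down. I'll re-grip just its rear end, level it and slide it deeper.

Request:
carry_out(series=[{"jaw":0,"travel":[-0.15,0,0],"twist":0},{"jaw":62,"travel":[0,0,-0.4],"twist":0},{"jaw":62,"travel":[0,0,0],"twist":0},{"jaw":62,"travel":[0,0,0],"twist":0},{"jaw":62,"travel":[0,0,0],"twist":0},{"jaw":62,"travel":[0,0,0],"twist":0},{"jaw":62,"travel":[0,0,0],"twist":0}])

```text
time: 31.08
tool_pos: [0.476, 0.3762, 0.0325]
tool_rot: [3.141, 0.001, 0.234]
contact_force: [-0.0, 0.3, -0.1]
opening: 0.0547
```

Run:
```python
from h import *
go(.5117-.025*.9728,.3848-.025*.2317,.007,np.radians(13.4))
s,w=snap("wrist","w11.png")
for r in robot.regions_of("wrist","tile_1")[:5]:
    m=r["pixels"].astype(np.uint8); cn=max(cv2.findContours(m,0,1)[0],key=cv2.contourArea)[:,0]
    P=unproj("wrist",s,cn,.014)[:,:2]-[.5117,.3848]; q=P@np.array([[.9728,-.2317],[.2317,.9728]])*1000
    print(round(r["score"],2),np.round(r["xy"]),"slot frame min",q.min(0).round(1),"max",q.max(0).round(1))
```

```text
t 31.07 pos [0.476  0.3762 0.0325] rot [3.141e+00 1.000e-03 2.340e-01] F [-0.   0.3 -0.1] open 0.0547
twist 0.0 travel [ 0.195 -0.002  0.425] rows 0.4
0.57 [280. 206.] slot frame min [-22.8 -20.3] max [-1.8 19.5]
```

Request:
carry_out(series=[{"jaw":62,"travel":[0.2,0,0],"twist":0},{"jaw":62,"travel":[0,0,0.42],"twist":0},{"jaw":62,"travel":[0,0,0],"twist":0},{"jaw":25,"travel":[0,0,0],"twist":0},{"jaw":25,"travel":[0,0,0],"twist":0},{"jaw":25,"travel":[0,0,0],"twist":0},{"jaw":25,"travel":[0,0,0],"twist":0},{"jaw":25,"travel":[0,0,-0.03],"twist":0}])

```text
time: 32.17
tool_pos: [0.4877, 0.379, 0.0095]
tool_rot: [3.141, 0.0, 0.234]
contact_force: [0.6, 0.3, -0.7]
opening: 0.0391
```

Request:
carry_out(series=[{"jaw":25,"travel":[0.06,0,0],"twist":0},{"jaw":25,"travel":[0.06,0,0],"twist":0},{"jaw":25,"travel":[0.06,0,0],"twist":0},{"jaw":25,"travel":[0.04,0,0],"twist":0},{"jaw":25,"travel":[0,0,0],"twist":0}])

```text
time: 32.8
tool_pos: [0.5008, 0.3821, 0.0093]
tool_rot: [3.141, 0.0, 0.234]
contact_force: [-0.0, -0.7, -1.0]
opening: 0.0387
```

Run:
```python
from h import *
go(.5117-.011*.9728,.3848-.011*.2317,.009,np.radians(13.4))
```

```text
t 32.8 pos [0.5008 0.3821 0.0093] rot [3.141 0.    0.234] F [-0.  -0.7 -1. ] open 0.0387
twist 0.0 travel [ 0.004 -0.002  0.006] rows 0.0
```

Request:
carry_out(series=[{"jaw":60,"travel":[0,0,0],"twist":0},{"jaw":60,"travel":[0,0,0],"twist":0},{"jaw":60,"travel":[0,0,0],"twist":0},{"jaw":60,"travel":[0,0,-0.4],"twist":0},{"jaw":0,"travel":[-0.27,0,0],"twist":0},{"jaw":0,"travel":[0,0,0],"twist":0},{"jaw":0,"travel":[0,0,0],"twist":0},{"jaw":0,"travel":[0,0,0],"twist":0}])

```text
time: 33.8
tool_pos: [0.4853, 0.3784, 0.0332]
tool_rot: [3.141, 0.0, 0.234]
contact_force: [0.5, 0.2, -0.0]
opening: 0.0196
```

Request:
carry_out(series=[{"jaw":0,"travel":[0,0,0],"twist":0},{"jaw":0,"travel":[0,0,0.39],"twist":0},{"jaw":0,"travel":[0,0,0],"twist":0},{"jaw":0,"travel":[0.09,0,0],"twist":0},{"jaw":0,"travel":[0.08,0,0],"twist":0},{"jaw":0,"travel":[0.05,0,0],"twist":0},{"jaw":0,"travel":[0,0,0],"twist":0}])

```text
time: 34.67
tool_pos: [0.4982, 0.3815, 0.0103]
tool_rot: [-3.141, -0.001, 0.234]
contact_force: [0.1, 0.4, -0.7]
opening: 0.0009
```

Run:
```python
from h import *
go(.5117-.0135*.9728,.3848-.0135*.2317,.009,np.radians(13.4))
```

```text
t 34.67 pos [0.4982 0.3815 0.0103] rot [-3.141e+00 -1.000e-03  2.340e-01] F [ 0.1  0.4 -0.7] open 0.0009
twist 0.0 travel [ 0.007 -0.001  0.022] rows 0.0
```

Request:
carry_out(series=[{"jaw":0,"travel":[0.02,0,0],"twist":0},{"jaw":0,"travel":[0,0,0],"twist":0}])

```text
time: 34.92
tool_pos: [0.4989, 0.3817, 0.0101]
tool_rot: [3.141, 0.0, 0.234]
contact_force: [-0.4, -0.2, 0.8]
opening: 0.0004
```

Request:
carry_out(series=[{"jaw":0,"travel":[0.02,0,0],"twist":0},{"jaw":0,"travel":[0,0,0],"twist":0}])

```text
time: 35.17
tool_pos: [0.4991, 0.3817, 0.0099]
tool_rot: [3.141, 0.002, 0.234]
contact_force: [-5.2, -2.4, 3.6]
opening: 0.0002
```

Request:
carry_out(series=[{"jaw":0,"travel":[0.02,0,0],"twist":0},{"jaw":0,"travel":[0,0,0],"twist":0}])

```text
time: 35.42
tool_pos: [0.4992, 0.3817, 0.0099]
tool_rot: [3.141, 0.004, 0.234]
contact_force: [-8.1, -2.0, 5.7]
opening: 0.0006
```

Request:
carry_out(series=[{"jaw":0,"travel":[-0.3,0,0],"twist":0},{"jaw":65,"travel":[0,0,-0.9],"twist":0},{"jaw":65,"travel":[0,0.5,-0.9],"twist":0},{"jaw":65,"travel":[0,0.6,-0.8],"twist":0},{"jaw":65,"travel":[-0.2,0.6,-0.6],"twist":0},{"jaw":65,"travel":[0,0,0],"twist":0},{"jaw":65,"travel":[0,0,0],"twist":0}])

```text
time: 36.3
tool_pos: [0.4957, 0.2763, 0.2015]
tool_rot: [-3.141, 0.0, 0.234]
contact_force: [-0.6, 0.1, 0.0]
opening: 0.0558
```

```bash
cat >> h.py <<'E'
def tiles(z=.008,n=8):
    s,im=snap("wrist"); M=np.array([[.9728,-.2317],[.2317,.9728]])
    for r in robot.regions_of("wrist","tile_1")[:n]:
        m=r["pixels"].astype(np.uint8); cn=max(cv2.findContours(m,0,1)[0],key=cv2.contourArea)[:,0]
        c=cv2.mean(im,m)[:3]; P=unproj("wrist",s,cn,z)[:,:2]; q=(P-[.5117,.3848])@M*1000
        b=cv2.minAreaRect((P*1000).astype(np.float32)); print(round(r["score"],2),"px",np.round(r["xy"]),"bgr",np.round(c),np.round(b[0],1),np.round(b[1],1),round(b[2],1),"slot1 frame",q.min(0).round(1),q.max(0).round(1))
    return s,im
E
python3 - <<'E'
from h import *
st(); s,im=tiles(); rect(im,s,.023,(.48,.66,.18,.47),(18,50,170),(32,140,255)); print("z .014:"); tiles(.014,5); cv2.imwrite("pics/w12.png",im)
E
```

```text
t 36.3 pos [0.4957 0.2763 0.2015] rot [-3.141  0.     0.234] F [-0.6  0.1  0. ] open 0.0558
0.89 px [303. 319.] bgr [178. 186.  23.] [341.8 203.4] [45.3 42. ] 43.7 slot1 frame [-235.3 -163.5] [-195.  -108.5]
0.76 px [231. 262.] bgr [ 47.  56. 214.] [390.5 312.5] [31.9  5.9] 17.3 slot1 frame [-150.6  -45.5] [-118.7  -39.5]
0.6 px [182. 151.] bgr [168. 206. 227.] [507.  393.5] [ 2.8 19.1] 16.9 slot1 frame [-4.3 -0. ] [-1.1 19.1]
0.57 px [307. 192.] bgr [107. 149. 159.] [497.3 242.5] [56.2 41.1] 30.1 slot1 frame [ -77.8 -161.1] [ -17.2 -109.9]
rect [558.2 318.8] [ 62.5 207.7] 14.2
z .014:
0.93 px [305. 322.] bgr [177. 184.  24.] [345.6 205. ] [45.2 41.2] 43.7 slot1 frame [-231.3 -163.5] [-192.9 -109.4]
0.87 px [310. 193.] bgr [108. 148. 159.] [498.3 243.7] [56.2 41.8] 29.6 slot1 frame [ -76.5 -160.7] [ -14.9 -109.3]
0.67 px [230. 263.] bgr [ 51.  61. 218.] [396.7 314.9] [40.5  9.9] 17.7 slot1 frame [-148.2  -47.3] [-108.   -36.9]
0.52 px [191. 153.] bgr [166. 200. 221.] [513.4 368.4] [2.2 9. ] 11.8 slot1 frame [ -3.3 -20.9] [ -1.  -11.9]
```

View pics/w12.png

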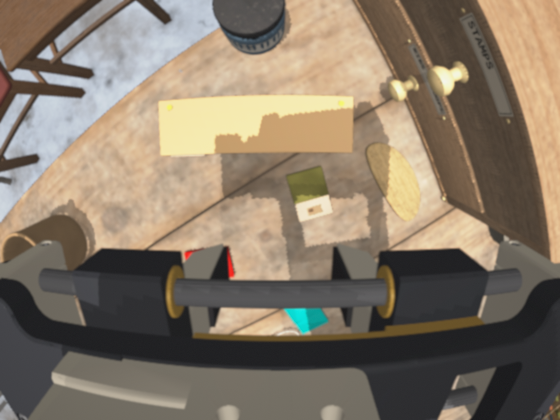

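w12 shows the white tile home, standing out about 4 mm. It also shows the olive tile has been knocked: it now lies at px (310,192), which is (0.497,0.2425), at 30°. I'll fetch it from there for slot y=-25.

Request:
carry_out(series=[{"jaw":62,"travel":[0,0,0.5],"twist":-0.92},{"jaw":62,"travel":[0,0,0.5],"twist":-0.92},{"jaw":62,"travel":[0,0,0.5],"twist":-0.93},{"jaw":62,"travel":[-0.63,0.5,0],"twist":0},{"jaw":62,"travel":[0,0,0],"twist":0},{"jaw":62,"travel":[0,0,0],"twist":0}])

```text
time: 37.25
tool_pos: [0.4785, 0.2319, 0.112]
tool_rot: [-3.142, -0.001, 0.524]
contact_force: [-0.4, 0.7, 0.4]
opening: 0.0568
```

Run:
```python
from h import *
go(.4782,.2315,.003,np.radians(30)); s,im=tiles(n=5); rect(im,s,.008,(.44,.56,.18,.30),(22,80,60),(40,255,200))
```

```text
t 37.25 pos [0.4785 0.2319 0.112 ] rot [-3.142e+00 -1.000e-03  5.240e-01] F [-0.4  0.7  0.4] open 0.0568
twist 0.01 travel [-0.008  0.003  1.817] rows 1.7
0.71 px [232. 326.] bgr [190. 197.  24.] [358.4 214.5] [30.9 43.1] 29.9 slot1 frame [-208.  -154.6] [-172.1 -111.5]
0.61 px [133. 230.] bgr [ 43.  51. 233.] [390.6 340.1] [34.7 59.1] 25.1 slot1 frame [-150.3  -46.5] [-109.2   13.7]
0.42 px [139.  88.] bgr [171. 204. 224.] [509.5 385.8] [ 4.9 42.2] 12.2 slot1 frame [ -4.  -19.6] [ 0.9 22.6]
rect [506.4 247.7] [33.9 40.6] 29.7
```

Request:
carry_out(series=[{"jaw":62,"travel":[0,0,0.8],"twist":0},{"jaw":62,"travel":[0,0,0.7],"twist":0},{"jaw":62,"travel":[0,0,0.32],"twist":0},{"jaw":62,"travel":[0,0,0],"twist":0},{"jaw":25,"travel":[0,0,0],"twist":0},{"jaw":25,"travel":[0,0,0],"twist":0},{"jaw":25,"travel":[0,0,0],"twist":0},{"jaw":25,"travel":[0,0,0],"twist":0}], squeeze=25)

```text
time: 38.35
tool_pos: [0.4783, 0.2313, 0.0032]
tool_rot: [3.141, -0.001, 0.524]
contact_force: [0.5, 0.8, 1.5]
opening: 0.0392
```

Request:
carry_out(series=[{"jaw":25,"travel":[0,0,0],"twist":0},{"jaw":25,"travel":[-0.3,0,-0.3],"twist":0.92},{"jaw":25,"travel":[-0.3,0,-0.3],"twist":0.92},{"jaw":25,"travel":[0,0,-0.3],"twist":0.92},{"jaw":25,"travel":[0,0,0],"twist":0},{"jaw":25,"travel":[0,0,0],"twist":0}])

```text
time: 39.1
tool_pos: [0.4458, 0.2146, 0.0563]
tool_rot: [3.141, 0.001, 0.237]
contact_force: [-0.4, -0.5, -0.9]
opening: 0.0397
```

Run:
```python
from h import *
s=st(); s,im=snap("wrist","w13.png"); z=s["tool_pos"][2]+.005
b=rect(im,s,z,(.42,.54,.17,.30),(22,80,60),(40,255,200)); rect(im,s,.023,(.48,.66,.18,.47),(18,50,170),(32,140,255))
y=s["tool_rot"][2]; d=np.array(b[0])-np.array(s["tool_pos"][:2])*1000; print("olive centre in tool x,y:",d@[np.cos(y),np.sin(y)],d@[np.sin(y),-np.cos(y)],"yaw",np.degrees(y))
```

```text
t 39.1 pos [0.4458 0.2146 0.0563] rot [3.141e+00 1.000e-03 2.370e-01] F [-0.4 -0.5 -0.9] open 0.0397
rect [477.4 221.8] [34.3 40.5] 13.0
rect [558.6 318. ] [ 59.4 207.7] 13.5
olive centre in tool x,y: 32.41348859913048 0.4411787844875344 yaw 13.576421086865189
```

Request:
carry_out(series=[{"jaw":25,"travel":[0.38,-0.42,0],"twist":0},{"jaw":25,"travel":[0.38,-0.42,0],"twist":0},{"jaw":25,"travel":[0,0,0],"twist":0},{"jaw":25,"travel":[0,0,0.55],"twist":0},{"jaw":25,"travel":[0,0,0.2],"twist":0},{"jaw":25,"travel":[0,0,0],"twist":0}])

```text
time: 39.9
tool_pos: [0.4777, 0.2736, 0.0109]
tool_rot: [3.141, 0.003, 0.235]
contact_force: [0.2, 0.3, 0.9]
opening: 0.0397
```

Run:
```python
from h import *
go(.535-.0385*.9724,.2876-.0385*.2334,.0112,np.radians(13.5)); s,im=snap("wrist")
rect(im,s,s["tool_pos"][2]+.005,(.44,.56,.21,.33),(22,80,60),(40,255,200)); rect(im,s,.023,(.48,.66,.18,.47),(18,50,170),(32,140,255))
```

```text
t 39.9 pos [0.4777 0.2736 0.0109] rot [3.141e+00 3.000e-03 2.350e-01] F [0.2 0.3 0.9] open 0.0397
twist -0.01 travel [ 0.342 -0.005 -0.006] rows 0.3
rect [509.4 280.8] [34.5 40.8] 13.3
rect [559.3 321.4] [ 61.9 212. ] 15.2
```

Request:
carry_out(series=[{"jaw":25,"travel":[0.1,0,0],"twist":0},{"jaw":25,"travel":[0.1,0,0],"twist":0},{"jaw":25,"travel":[0.1,0,0],"twist":0},{"jaw":25,"travel":[0.04,0,0],"twist":0},{"jaw":25,"travel":[0,0,0],"twist":0}])

```text
time: 40.58
tool_pos: [0.4986, 0.2791, 0.0118]
tool_rot: [3.141, 0.0, 0.235]
contact_force: [-0.2, -0.3, -0.1]
opening: 0.0391
```

Request:
carry_out(series=[{"jaw":25,"travel":[0.1,0,0],"twist":0},{"jaw":25,"travel":[0.1,0,0],"twist":0},{"jaw":25,"travel":[0.1,0,0],"twist":0},{"jaw":25,"travel":[0.1,0,0],"twist":0},{"jaw":25,"travel":[0,0,0],"twist":0}])

```text
time: 41.2
tool_pos: [0.5223, 0.2847, 0.0118]
tool_rot: [3.142, -0.0, 0.235]
contact_force: [-0.1, 0.9, -1.1]
opening: 0.0394
```

Request:
carry_out(series=[{"jaw":25,"travel":[0,0,0.03],"twist":0},{"jaw":55,"travel":[0,0,0],"twist":0},{"jaw":55,"travel":[0,0,0],"twist":0},{"jaw":55,"travel":[0,0,0],"twist":0},{"jaw":55,"travel":[-0.15,0,0],"twist":0},{"jaw":25,"travel":[0,0,0],"twist":0},{"jaw":25,"travel":[0,0,0],"twist":0},{"jaw":25,"travel":[0,0,0],"twist":0}])

```text
time: 42.2
tool_pos: [0.5131, 0.2826, 0.0101]
tool_rot: [3.142, -0.0, 0.235]
contact_force: [-0.8, 0.7, 0.1]
opening: 0.0383
```

Request:
carry_out(series=[{"jaw":25,"travel":[0,0,0],"twist":0},{"jaw":25,"travel":[0,0,-0.02],"twist":0},{"jaw":25,"travel":[0.06,0,0],"twist":0},{"jaw":25,"travel":[0.06,0,0],"twist":0},{"jaw":25,"travel":[0.05,0,0],"twist":0},{"jaw":25,"travel":[0,0,0],"twist":0}])

```text
time: 42.95
tool_pos: [0.5233, 0.285, 0.0112]
tool_rot: [3.142, -0.0, 0.235]
contact_force: [-0.5, -0.8, -0.7]
opening: 0.038
```

Request:
carry_out(series=[{"jaw":60,"travel":[0,0,0],"twist":0},{"jaw":60,"travel":[0,0,0],"twist":0},{"jaw":60,"travel":[0,0,0],"twist":0},{"jaw":60,"travel":[0,0,-0.4],"twist":0},{"jaw":0,"travel":[-0.27,0,0],"twist":0},{"jaw":0,"travel":[0,0,0],"twist":0},{"jaw":0,"travel":[0,0,0],"twist":0},{"jaw":0,"travel":[0,0,0],"twist":0}])

```text
time: 43.95
tool_pos: [0.5076, 0.2812, 0.035]
tool_rot: [3.141, -0.0, 0.235]
contact_force: [0.7, -0.4, 0.1]
opening: 0.0192
```

Request:
carry_out(series=[{"jaw":0,"travel":[0,0,0],"twist":0},{"jaw":0,"travel":[0,0,0.41],"twist":0},{"jaw":0,"travel":[0,0,0],"twist":0},{"jaw":0,"travel":[0.09,0,0],"twist":0},{"jaw":0,"travel":[0.08,0,0],"twist":0},{"jaw":0,"travel":[0.06,0,0],"twist":0},{"jaw":0,"travel":[0,0,0],"twist":0}])

```text
time: 44.82
tool_pos: [0.5212, 0.2845, 0.011]
tool_rot: [3.142, -0.001, 0.235]
contact_force: [0.3, 0.3, 0.0]
opening: 0.0006
```

Request:
carry_out(series=[{"jaw":0,"travel":[0.02,0,0],"twist":0},{"jaw":0,"travel":[0,0,0],"twist":0}])

```text
time: 45.08
tool_pos: [0.5218, 0.2847, 0.0107]
tool_rot: [3.142, -0.0, 0.235]
contact_force: [-0.2, -0.1, 1.3]
opening: 0.0004
```

Request:
carry_out(series=[{"jaw":0,"travel":[0.02,0,0],"twist":0},{"jaw":0,"travel":[0,0,0],"twist":0}])

```text
time: 45.32
tool_pos: [0.5226, 0.2848, 0.0106]
tool_rot: [3.141, 0.001, 0.235]
contact_force: [-1.1, -0.7, 0.7]
opening: 0.0003
```

Request:
carry_out(series=[{"jaw":0,"travel":[0.02,0,0],"twist":0},{"jaw":0,"travel":[0.02,0,0],"twist":0},{"jaw":0,"travel":[0,0,0],"twist":0}])

```text
time: 45.7
tool_pos: [0.5229, 0.2849, 0.0104]
tool_rot: [3.141, 0.006, 0.235]
contact_force: [-8.3, -2.3, 6.3]
opening: 0.0004
```

Request:
carry_out(series=[{"jaw":0,"travel":[0.01,0,0],"twist":0},{"jaw":0,"travel":[0,0,0],"twist":0}])

```text
time: 45.95
tool_pos: [0.5229, 0.2849, 0.0104]
tool_rot: [3.141, 0.007, 0.235]
contact_force: [-10.4, -3.1, 7.2]
opening: 0.0006
```

Request:
carry_out(series=[{"jaw":0,"travel":[-0.3,0,0],"twist":0},{"jaw":50,"travel":[0,0,-0.9],"twist":0},{"jaw":50,"travel":[-0.2,0,-1],"twist":0},{"jaw":50,"travel":[-0.2,0,-1],"twist":0},{"jaw":50,"travel":[-0.2,0,-1],"twist":0},{"jaw":50,"travel":[-0.2,0,-1],"twist":0},{"jaw":50,"travel":[0,0,0],"twist":0},{"jaw":50,"travel":[0,0,0],"twist":0}])

```text
time: 46.95
tool_pos: [0.4617, 0.2703, 0.3043]
tool_rot: [3.142, -0.0, 0.235]
contact_force: [-0.1, -1.0, -0.7]
opening: 0.0457
```

Run:
```python
from h import *
s=st(); s,im=tiles(.014); cv2.imwrite("pics/w14.png",im); s2,c=snap("scene"); 
for cam in ("side","scene"):
    s2,c=snap(cam,cam+"14.png")
    print(cam,[(round(r["score"],2),np.round(r["xy"]).tolist()) for r in robot.regions_of(cam,"tile_1")])
c2=cv2.imread("pics/side14.png"); c3=cv2.imread("pics/scene14.png")
cv2.imwrite("pics/v14.png",np.vstack([np.hstack([im[:210*1+70,:400],]),])) 
cv2.imwrite("pics/v14.png",np.hstack([cv2.resize(im,(400,300)),cv2.resize(c2,(400,300))]))
```

```text
t 46.95 pos [0.4617 0.2703 0.3043] rot [ 3.142 -0.     0.235] F [-0.1 -1.  -0.7] open 0.0457
0.64 px [227. 212.] bgr [ 51.  61. 242.] [387.5 336.9] [42.6 56.1] 23.7 slot1 frame [-156.2  -48.2] [-110.7   11.7]
0.63 px [206. 122.] bgr [182. 216. 232.] [508.9 388.7] [ 0.  18.7] 11.1 slot1 frame [-2.2 -4.8] [-1.5 13.8]
0.62 px [302. 257.] bgr [173. 181.  34.] [348.6 208.8] [58.1 41.2] 46.7 slot1 frame [-230.8 -163. ] [-168.2 -103.4]
0.56 px [277. 122.] bgr [138. 169. 193.] [534.1 288.5] [ 1.4 27.3] 13.4 slot1 frame [  -1.2 -112.5] [  0.2 -85.3]
side [(0.65, [204.0, 184.0]), (0.61, [209.0, 253.0]), (0.6, [159.0, 232.0])]
scene [(0.73, [188.0, 190.0]), (0.63, [211.0, 219.0]), (0.58, [241.0, 166.0]), (0.44, [212.0, 157.0])]
```

View pics/v14.png

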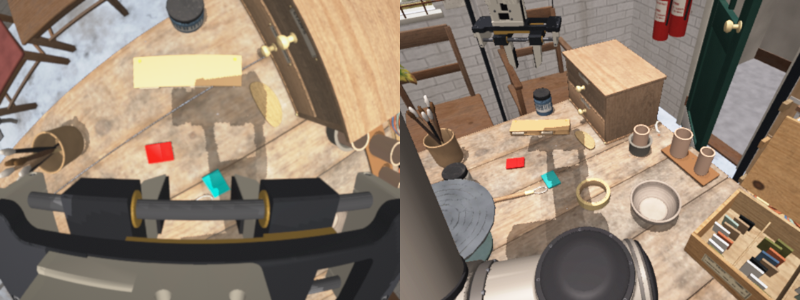

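v14 shows both tiles in the rack, the beakers standing (crock and board, at right in the side view), and the red and turquoise pieces, rib and bowl where they were. No loose tile is left on the bench. I'm handing in.

```bash
python3 -c "
from cell import robot
print(robot.hand_in())"
```

```text
the job is handed in; nothing more can be done
None
```

The job is done and handed in at about 47 s of the 210 s allowed. No verdict came back.

- **Liner:** I tried the large beaker first. It stopped in the crock's flare at about 17 N, slipped in the grip and never went down. The medium beaker went down freely to the floor, so it is the liner and stands nested there.
- **Ware board:** the large and small beakers stand upright on it. Their rims were at the expected spots in the close-up right after placing, and the last side picture shows all three beakers upright.
- **Tiles:** two were present, white and olive. The first push on the white tile jammed at 16 N, so I re-gripped its rear end and slid it deeper. The olive tile was knocked aside mid-run, so I found it again and fetched it from its new place. Both were then pushed flat until they stopped against the back at about 8–10 N.
- **Last checks:** the fingers stopped where a tile standing out 3–4 mm puts them. A close look put the white tile at about 4 mm. The final high picture read only 1–2 mm for both tiles, because little of them shows from above; I trusted the finger stop.
- **Other things:** the red and turquoise look-alikes measured where they were at the start. The rib and the rest looked unmoved, and no tile was left on the bench.

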